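# Prise the press-on covers off the sample blocks and stack them

### The job

Open the sample blocks: first move the vessel that stands in the way at the rack's left end upright onto the bench at least 20 cm from the rack's middle. With the orange wedge, prise up each blue cover evenly, driven between the end tabs from alternate ends a part at a time until both ends sit loose on the black beads, never tipping it more than 3 degrees or gripping it with the fingers while it is pressed on. Then stack these covers on the spare one lying on the bench, cut-off corners matched so that each skirt drops fully over the one below; leave the wedge flat on the bench and the tube rack where it is.

Things in the scene. Friction and masses are not known exactly. Their poses are not given: they have to be found in the camera images.
- rack: Fixed bench rack: aluminium plate 276 mm (x) by 124 mm (y), top 10 mm above the bench, with three alike white sample blocks 95 mm apart along x. Origin: plate's centre, at bench height; +y to its left-hand end seen from the robot. The block_N points have the same axes. Block bodies: 58 by 94 mm. A fixed black cable, up to 35 mm high, lies on the bench by its near left corner.
- block_1 (a point): Seat of the nearest block: middle of its flange's upper face, 40 mm above the bench, where the lower edge of a cover's skirt sits. From each end of every flange a fixed tab 30 mm wide stands out, upper face level with this point, y = +/-50 to +/-74 mm, then sloping down 30 deg to +/-81 mm.
- block_2 (a point): Seat of the middle block. Between a block's tab and its cover's tab is the prying mouth (both ends): 3.5 mm high at y = +/-74 mm and inward, flaring open outside. The skirt's end is cut away there; the block's plug (10.5 mm high above the seat) stops a wedge tip at y = +/-46 mm.
- block_3 (a point): Seat of the farthest block. At each end of each plug a sprung black gasket bead 32 mm wide, 6.5 to 9.5 mm above the seat, holds the cover's end wall with about 10 N. When that end of the cover has risen 6 mm the bead springs out under it; the end then rests loose on the bead, 6 mm up.
- cover_1_mid (a point): Blue press-on cover, like all covers 64 mm (x) by 100 mm (y), 20 mm tall: skirt 12 mm deep, 3 mm thick, vertical sides; plate 3 mm; plateau 5 mm high. Point: its middle, 10 mm above the skirt's lower edge; z up, y to the end whose two corners are cut off by 12 mm. Starts pressed on block 1, axes alike, or is absent (block open).
- cover_2_mid (a point): Blue cover pressed on block 2, or absent; point and axes as cover 1. Every cover's plateau stands 5 mm inside its outline, so another cover's skirt, turned the same way, drops over it with 2 mm play all round and rests 15 mm higher than the cover below; turned half round it does not drop on.
- cover_3_mid (a point): Blue cover pressed on block 3, or absent; point and axes as cover 1. Each cover has at both ends a prying tab 30 mm wide, 3 mm thick, y = +/-50 to +/-74 mm, its underside 3.5 mm above the skirt's lower edge; its tip, to +/-83 mm, is bent up 30 deg. Cover mass 55 to 90 g.
- cover_1_cut (a point): The cut-cornered end of cover 1 (its y = +50 mm), 10 mm above the skirt's lower edge: 10 mm above the block's seat when that end is pressed home, about 16 mm when it rests on its bead.
- cover_1_tail (a point): The square-cornered end of cover 1 (its y = -50 mm), 10 mm above the skirt's lower edge: 10 mm above the block's seat when that end is pressed home, about 16 mm when it rests on its bead.
- cover_2_cut (a point): The cut-cornered end of cover 2 (its y = +50 mm), 10 mm above the skirt's lower edge: 10 mm above the block's seat when that end is pressed home, about 16 mm when it rests on its bead.
- cover_2_tail (a point): The square-cornered end of cover 2 (its y = -50 mm), 10 mm above the skirt's lower edge: 10 mm above the block's seat when that end is pressed home, about 16 mm when it rests on its bead.
- cover_3_cut (a point): The cut-cornered end of cover 3 (its y = +50 mm), 10 mm above the skirt's lower edge: 10 mm above the block's seat when that end is pressed home, about 16 mm when it rests on its bead.
- cover_3_tail (a point): The square-cornered end of cover 3 (its y = -50 mm), 10 mm above the skirt's lower edge: 10 mm above the block's seat when that end is pressed home, about 16 mm when it rests on its bead.
- cover_base_mid (a point): The spare cover, of the same kind, lying loose on the bench to the left, skirt down: the stack is built on it. Point: its middle, 10 mm above the bench; axes as cover 1.
- cover_base_cut (a point): The cut-cornered end of the spare cover (its y = +50 mm), 10 mm above its skirt's lower edge.
- wedge_grip (a point): Orange wedge bar on the bench at the right, 112 mm long (y), 22 mm wide, slippery flat-bottomed wedges at both ends: 1.8 mm thick at the tip (y = +/-56 mm), rising at 25 deg to 14 mm. Black grip in the middle, 16 (x) by 32 mm (y), 40 mm high, on a foot 36 by 34 by 3 mm that reaches 1 mm below the wedges' undersides. Point: grip's centre line, 27 mm above the foot's base; z up. 70-120 g.
- jar_white_mid (a point): White screw jar with a white cap, 51 mm in diameter, 75 mm tall, loose; point at its centre, half-way up.
- vial_blue_mid (a point): Small white vial with a blue cap, 31 mm in diameter, 45 mm tall, loose; point at its centre, half-way up.
- tube_rack_mid (a point): Green tube rack, 55 x 150 x 46 mm, a bystander behind the blocks; point on its middle, 20 mm above the bench.
Not all that is in view belongs to the job. Leave any purple look-alike of the part that bears jar_white_mid alone.

How it is judged:
By the outcome, as a careful person would: the job done as asked, in the order asked, and still so for the second after the job is handed in, with the robot touching nothing.
Of cover_1, cover_2, cover_3 only 2 to 3 are there at a start; the rules pass over those that are not, and their reading is None.
At some moment in a run one of cover_base, wedge may be knocked a few centimetres aside while the robot is not near it.
It also fails if it takes over 210 s, if anything falls off the work surface, if the arm or the gripper's body presses on something with over 40 N, if the wrist force passes 120 N, or if a joint passes its speed limit or range.

### The arm

A 6-joint arm with a two-finger parallel gripper is mounted at the origin on a cart in front of the work surface, level with it; the furniture and walls round the work are solid. World frame = base frame: x ahead of the robot, y to its left, z up, the work surface at z = 0. Lengths are in m, angles in rad, forces in N, time in s.
With the tool pointing down it reaches from about 0.35 to 0.975 m from the base axis. Payload 4.9 kg.
Tool frame: the origin (TCP) lies at the very end of the fingers, on their centre line; the grasp point (between the pads) lies 19 mm behind it; z points along the fingers, y is the line along which they close (so a half turn about z gives the same grasp; the last joint's range is limited). The gripper opens to 85 mm and grips with 20 to 120 N. Pads are 22 mm wide; open, the fingers measure 114 mm over their backs; the gripper's body (76 mm by 85 mm) begins 54 mm behind the grasp point. The pads swing forward as they close: fully open they stand 13 mm farther back than shut.
Start: joints at [-1.356, 0.053, 1.613, -0, 1.476, -0.119], TCP at [0.205, -0.59, 0.231] pointing down, gripper open.
Joint ranges: [-3.01, 3.01], [-1.01, 2.22], [0.06, 2.58], [-1.02, 4.17], [0.09, 2.62], [-3.14, 3.14]. Speed limits (rad/s): [2.57, 2.57, 3.14, 3.14, 3.14, 3.14].

### API

Orientations are given as a rotation vector (axis times angle).
In Python, from station import get_obs, get_image, finish_job gives the robot as it stands. The module is installed in compiled form; this text tells all that it offers.
- The arm moves only by the tool carry_out, never from a script. Its argument "rows" is a list of rows, each a list of 7 numbers: the turn, a rotation vector about the tool's x, y, z as a fraction of full scale, then the shift along the tool's x, y, z as a fraction of full scale, then the closure, from -1 (fully open) to 1 (shut). A call has 1 to 5 rows; each row is the pose to reach, as a shift and turn from the pose commanded when the call began, along the tool's axes at that moment, turning the shorter way round; what a row does not reach only later rows make up. Full scale, the value 1, is 300 mm for a shift and pi rad for a turn. A row lasts 1/10 s, in which the tool goes at most 50 mm and 8.59 degrees, less where a joint would pass 70% of its speed; a pose out of reach is approached as far as the arm can. A call with a number of a shift or a turn outside -1 to 1 is refused whole. A call with a gripper value outside its range is refused whole. The fingers move at their own pace and stop on an object; "force" is the grip in N (left out, the last holds). Time passes only in rows, so rows that repeat a pose let the fingers close. It gives the time, the measured TCP pose, the force, the opening and the grip force at its end, in the units of the state.
- get_obs(): the state, without advancing time (a new reading comes with each control period).
- get_image(name): name is "scene" or "side" or "wrist"; returns a dict with "img" (420x560x3 uint8, blue, green, red), "mtx" (3x3 intrinsics, pixels), "R" (3x3) and "t" (3): a world point X has camera coordinates R X + t. Camera axes: x right, y down, z forward; pixel columns grow to the right and rows downward; lengths in m; the calibration is good to about 2 mm. The wrist camera is an equidistant fisheye: a pixel r from the principal point sees the ray r / f radians off the axis. A picture is of the moment at which its call begins. There is no depth.
- finish_job(): hands the job in; it is judged then, once.
The state is a dict: "t": time; "q": joint angles; "dq": joint speeds; "effort": joint torques, N m; "tool_pos": TCP position; "tool_rot": TCP orientation; "contact_force": force on the tool from outside, world axes, zero at the start; "wrist_torque": the same for the moment, N m; "opening": finger opening in m; "grip_force": force on a finger pad.
Only numpy, scipy, OpenCV 4.12 (cv2) and the standard library are available. Lean on these libraries where they do the work, as an engineer would, in place of code of your own. Each camera call takes 0.05 s, during which the arm holds its last target. There are 200 camera calls.

## Working session

There is one attempt and no reset: what is moved stays moved. The work goes in short steps, Python scripts to look and compute and a tool call to move; the robot and the scene stay as the last step left them, time stands still between calls to the robot, and variables do not carry over. Pictures are saved under pics/ and viewed, at most 14 in all, crops included, and the job is handed in when it is done.

Besides the shell and the picture viewer there is one more tool, called after "Emit:" as name(argument=value, ...) on one line, values as JSON. carry_out: Moves the arm, as the interface text tells. Shift numbers are shares of 300 mm and turn numbers shares of pi rad, none past 1 either way. Its arguments: {"type":"object","properties":{"rows":{"type":"array"},"force":{"type":"number"}},"required":["rows"]}

```bash
ls; mkdir -p pics; python3 - <<'E'
from station import *
import cv2,json
print(get_obs())
for n in ["scene","side","wrist"]:
    d=get_image(n); cv2.imwrite(f"pics/{n}0.png",d["img"]); print(n,d["mtx"].round(2).tolist(),d["R"].round(4).tolist(),d["t"].round(4).tolist())
E
```

```text
pics
{'t': 0.0, 'q': array([-1.35599236e+00,  5.33604325e-02,  1.61427554e+00,  2.08773767e-06,
        1.47598904e+00, -1.19006964e-01]), 'dq': array([-0.00251254, -0.00132701, -0.00136987,  0.00112502, -0.00047743,
       -0.00058523]), 'effort': array([-5.55488041e-04, -3.93683732e+01, -3.70177674e+01, -1.65311676e-04,
        6.93955051e-03,  9.85788347e-06]), 'tool_pos': array([ 0.20464418, -0.58989924,  0.23007182]), 'tool_rot': array([-3.09593391e+00, -5.21580290e-01,  1.49497119e-04]), 'contact_force': array([0.18621617, 0.73211939, 0.61477898]), 'wrist_torque': array([ 0.0310795 , -0.02738144, -0.01190602]), 'grip_force': 0.0, 'opening': 0.08542673112125541}
scene [[496.25, 0.0, 277.2], [0.0, 496.25, 214.51], [0.0, 0.0, 1.0]] [[0.7464, -0.6655, 0.0025], [-0.3203, -0.3625, -0.8752], [0.5834, 0.6524, -0.4837]] [-0.4233, 0.2658, 0.8667]
side [[454.26, 0.0, 271.6], [0.0, 454.26, 212.1], [0.0, 0.0, 1.0]] [[0.8896, -0.4567, -0.0001], [-0.4005, -0.7798, -0.4811], [0.2197, 0.4281, -0.8766]] [-0.5317, 0.2974, 1.1176]
wrist [[325.19, 0.0, 281.28], [0.0, 325.19, 208.79], [0.0, 0.0, 1.0]] [[0.3273, -0.9449, -0.0037], [-0.907, -0.3152, 0.2794], [-0.2652, -0.0881, -0.9602]] [-0.6216, -0.0357, 0.3802]
```

View pics/scene0.png

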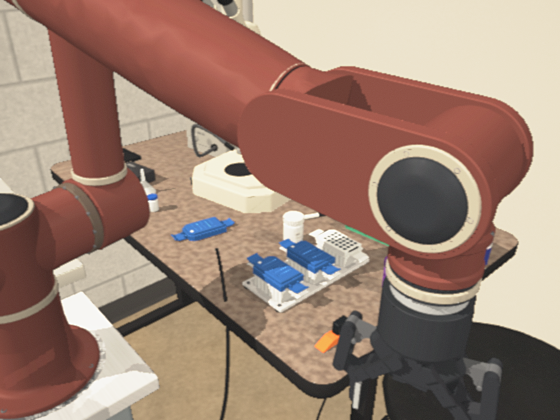

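View pics/side0.png

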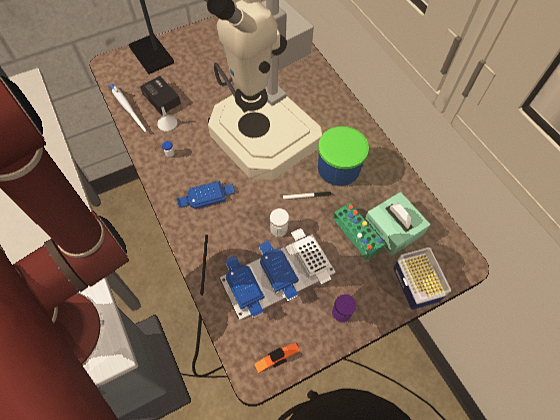

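Side view: covers on blocks 1 and 2 (block 3, at px 313,255, is open), jar at (279,222), spare cover (207,195), wedge (277,357), purple look-alike (344,308).

```bash
cat > h.py <<'E'
import numpy as np,cv2
from station import get_obs,get_image
from scipy.spatial.transform import Rotation as Ro
def ray(d,uv):
    uv=np.asarray(uv,float);K=d["mtx"];x=(uv[0]-K[0,2])/K[0,0];y=(uv[1]-K[1,2])/K[1,1]
    if d.get("fish"):
        r=np.hypot(x,y);s=np.sin(r)/r if r>1e-9 else 1;v=np.array([x*s,y*s,np.cos(r)])
    else: v=np.array([x,y,1.])
    return -d["R"].T@d["t"], d["R"].T@v
def at(d,uv,z):
    c,v=ray(d,uv); return (c+v*(z-c[2])/v[2])
def proj(d,X):
    X=np.atleast_2d(X);c=X@d["R"].T+d["t"];K=d["mtx"]
    if d.get("fish"):
        rho=np.hypot(c[:,0],c[:,1]);th=np.arctan2(rho,c[:,2]);k=np.where(rho>1e-9,th/np.maximum(rho,1e-9),1);p=c[:,:2]*k[:,None]
    else: p=c[:,:2]/c[:,2:]
    return p*[K[0,0],K[1,1]]+K[:2,2]
def im(n):
    d=get_image(n); d["fish"]=n=="wrist"; return d
def crop(d,fn,x0,y0,x1,y1,s): cv2.imwrite(fn,cv2.resize(d["img"][y0:y1,x0:x1],None,fx=s,fy=s,interpolation=cv2.INTER_CUBIC))
E
python3 - <<'E'
from h import *
d=im("side")
crop(d,"pics/c1.png",170,190,350,325,4.4)
for n,uv,z in [("jar top",(279,214),.075),("purple",(344,300),.075),("base",(207,195),.018),("wedge",(277,357),.02),("tubes",(358,230),.04),("green lid",(342,148),.07),("scope base near",(245,172),.02),("vial",(168,146),.045),("edgeL",(92,65),0),("edgeN",(245,404),0),("edgeR",(488,272),0),("cable",(205,240),.0)]: print(n,at(d,uv,z).round(3))
E
```

```text
jar top [0.624 0.008 0.075]
purple [ 0.653 -0.268  0.075]
base [0.486 0.183 0.018]
wedge [ 0.456 -0.303  0.02 ]
tubes [ 0.798 -0.114  0.04 ]
green lid [0.886 0.119 0.07 ]
scope base near [0.615 0.203 0.02 ]
vial [0.447 0.373 0.045]
edgeL [0.343 0.852 0.   ]
edgeN [ 0.345 -0.359  0.   ]
edgeR [ 1.052 -0.361  0.   ]
cable [0.427 0.065 0.   ]
```

View pics/c1.png

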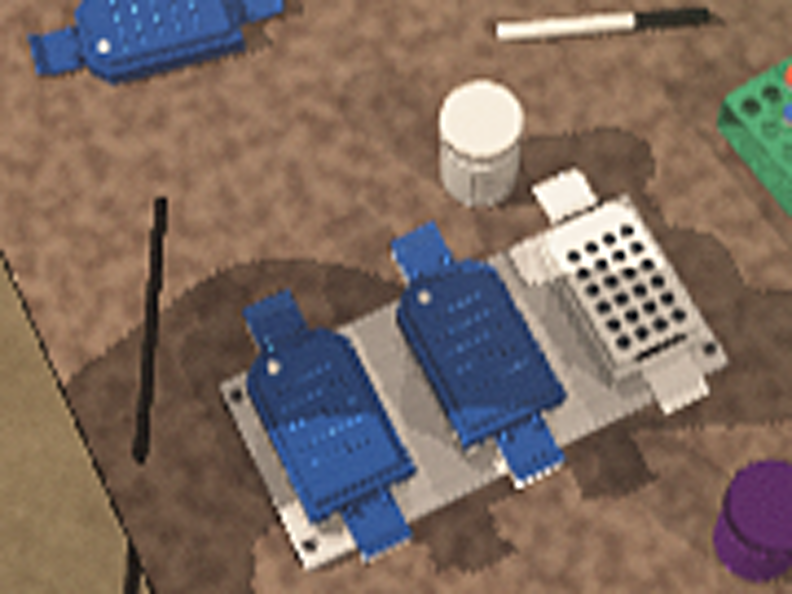

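Crop: rack corners at crop px (222,383),(305,568),(726,365),(630,195); cut corners of covers 1, 2 at upper left; jar top ~(482,115) near block 2's left tab.

```bash
python3 - <<'E'
from h import *
d=im("side")
f=lambda u,v:(170+u/4.4,190+v/4.4)
for uv in [(222,383),(305,568),(726,365),(630,195)]: print(at(d,f(*uv),.01).round(4))
P=[at(d,f(*uv),.01)[:2] for uv in [(222,383),(305,568),(726,365),(630,195)]]
M=np.array([[-.138,.062],[-.138,-.062],[.138,-.062],[.138,.062]]);P=np.array(P)
a=P-P.mean(0);th=np.arctan2((M[:,0]*a[:,1]-M[:,1]*a[:,0]).sum(),(M*a).sum());print(P.mean(0),th,np.degrees(th))
c,s=np.cos(th),np.sin(th);print((P.mean(0)+M@np.array([[c,s],[-s,c]])-P).round(4))
print("jar",at(d,f(482,115),.075)); print("base dot",at(d,f(103,46),.02))
# tool yaw now
o=get_obs();R=Ro.from_rotvec(o["tool_rot"]).as_matrix();print(R.round(3));
D=im("wrist");cv2.imwrite("pics/w.png",D["img"]);print((-D["R"].T@D["t"]).round(3),"cam in tool",(R.T@(-D["R"].T@D["t"]-o["tool_pos"])).round(4),(D["R"]@R).round(3))
E
```

```text
[ 0.4198 -0.0562  0.01  ]
[ 0.4164 -0.1781  0.01  ]
[ 0.6897 -0.1821  0.01  ]
[ 0.6946 -0.059   0.01  ]
[ 0.55511647 -0.11883151] -0.015958491039141657 -0.9143541839401603
[[-0.0017  0.0015]
 [-0.0003 -0.0005]
 [ 0.0024 -0.001 ]
 [-0.0005 -0.0001]]
jar [0.62211022 0.0020914  0.075     ]
base dot [0.44456439 0.18269131 0.02      ]
[[ 0.945  0.328 -0.   ]
 [ 0.328 -0.945  0.001]
 [ 0.    -0.001 -1.   ]]
[ 0.272 -0.565  0.373] cam in tool [ 0.0718 -0.0017 -0.1426] [[-0.     1.     0.002]
 [-0.96   0.    -0.28 ]
 [-0.28  -0.002  0.96 ]]
```

Emit:
carry_out(rows=[[0,0,-0.23,0.6,-0.43,0,-1],[0,0,-0.23,0.6,-0.43,0,-1],[0,0,-0.23,0.6,-0.43,0,-1],[0,0,-0.23,0.6,-0.43,0,-1],[0,0,-0.23,0.6,-0.43,0,-1]])

```text
t: 0.8
tool_pos: [0.3343, -0.4066, 0.2313]
tool_rot: [-2.707, -1.595, -0.002]
contact_force: [0.1, -1.0, 1.0]
opening: 0.0853
grip_force: 0.0
```

Emit:
carry_out(rows=[[0,0,-0.161,0.65,0.07,0,-1],[0,0,-0.161,0.65,0.07,0,-1],[0,0,-0.161,0.65,0.07,0,-1],[0,0,-0.161,0.65,0.07,0,-1],[0,0,-0.161,0.65,0.07,0,-1]])

```text
t: 1.3
tool_pos: [0.449, -0.2461, 0.2314]
tool_rot: [-2.223, -2.22, -0.003]
contact_force: [-0.8, -0.4, -0.2]
opening: 0.0854
grip_force: 0.0
```

Emit:
carry_out(rows=[[0,0,0,0,0,0,-1],[0,0,0,0,0,0,-1]])

```text
t: 1.5
tool_pos: [0.4464, -0.2509, 0.2313]
tool_rot: [2.232, 2.211, -0.001]
contact_force: [-0.2, 0.4, -1.1]
opening: 0.0852
grip_force: 0.0
```

```bash
cat >> h.py <<'E'
def st():
    o=get_obs();R=Ro.from_rotvec(o["tool_rot"]).as_matrix()
    print("t",round(o["t"],2),"p",o["tool_pos"].round(4),"xdeg",np.degrees(np.arctan2(R[1,0],R[0,0])).round(2),"tilt",R[:2,2].round(4),"q",o["q"].round(2),"F",o["contact_force"].round(1),"op",round(o["opening"],4),"g",round(o["grip_force"],1))
    return o,R
E
python3 - <<'E'
from h import *
st(); d=im("wrist"); cv2.imwrite("pics/w1.png",cv2.resize(d["img"],(784,588))); 
import pickle; pickle.dump(d,open("w1.pkl","wb"))
E
```

```text
t 1.5 p [ 0.4464 -0.2509  0.2313] xdeg 89.44 tilt [-0.0002 -0.0004] q [-0.66 -0.22  1.87 -0.    1.49 -0.65] F [-0.2  0.4 -1.1] op 0.0852 g 0.0
```

View pics/w1.png

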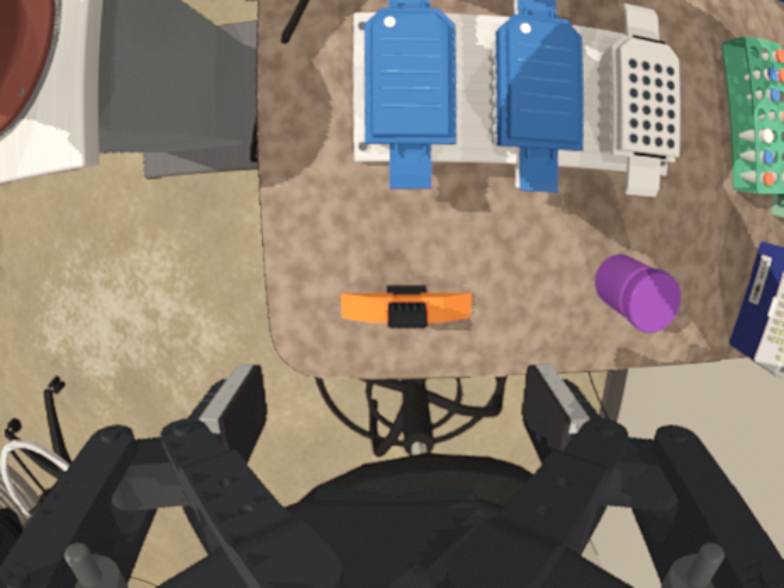

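Wrist view: wedge lies along world x, tips at px (341,306) and (471,306) of the 1.4x picture, grip at (407,306); purple jar (640,295); cover tabs' right ends at (410,187) and (538,189).

```bash
python3 - <<'E'
from h import *
import pickle; d=pickle.load(open("w1.pkl","rb"))
for n,uv,z in [("tipL",(341,293),.004),("tipL2",(341,320),.002),("tipR",(471,292),.004),("tipR2",(471,319),.002),("griptop",(407,316),.04),
 ("c1 tab",(390,187),.049),("c1 tab",(431,187),.049),("c2 tab",(520,190),.049),("c2 tab",(557,190),.049),("b3 tab",(628,193),.036),("b3 tab",(658,193),.036),
 ("plate bl",(355,160),.01),("plate tl",(355,12),.01),("c1 plt BL",(366,137),.055),("c1 BR",(455,143),.055)]:
    print(n,at(d,np.array(uv)/1.4,z).round(4))
E
```

```text
tipL [ 0.4008 -0.2852  0.004 ]
tipL2 [ 0.3995 -0.3102  0.002 ]
tipR [ 0.5116 -0.2854  0.004 ]
tipR2 [ 0.5129 -0.3105  0.002 ]
griptop [ 0.4559 -0.2938  0.04  ]
c1 tab [ 0.444  -0.1944  0.049 ]
c1 tab [ 0.4731 -0.1945  0.049 ]
c2 tab [ 0.5384 -0.1956  0.049 ]
c2 tab [ 0.5673 -0.1945  0.049 ]
b3 tab [ 0.6356 -0.1942  0.036 ]
b3 tab [ 0.6655 -0.1923  0.036 ]
plate bl [ 0.4162 -0.1742  0.01  ]
plate tl [ 0.4172 -0.0508  0.01  ]
c1 plt BL [ 0.4279 -0.1587  0.055 ]
c1 BR [ 0.4894 -0.1631  0.055 ]
```

Emit:
carry_out(rows=[[0,0,-0.003,0.849,0.578,0,-1],[0,0,-0.003,0.849,0.578,0,-1],[0,0,-0.003,0.849,0.578,0,-1],[0,0,-0.003,0.849,0.578,0,-1],[0,0,-0.003,0.849,0.578,0,-1]])

```text
t: 2.05
tool_pos: [0.5901, -0.0448, 0.2314]
tool_rot: [2.224, 2.219, -0.0]
contact_force: [0.3, -1.0, -0.5]
opening: 0.0853
grip_force: 0.0
```

```bash
python3 - <<'E'
from h import *
st(); d=im("wrist"); cv2.imwrite("pics/w2.png",cv2.resize(d["img"],(784,588))); 
import pickle; pickle.dump(d,open("w2.pkl","wb"))
E
```

```text
t 2.05 p [ 0.5901 -0.0448  0.2314] xdeg 89.87 tilt [ 0.0003 -0.0004] q [-0.2  -0.03  1.69 -0.    1.47 -0.2 ] F [ 0.3 -1.  -0.5] op 0.0853 g 0.0
```

View pics/w2.png

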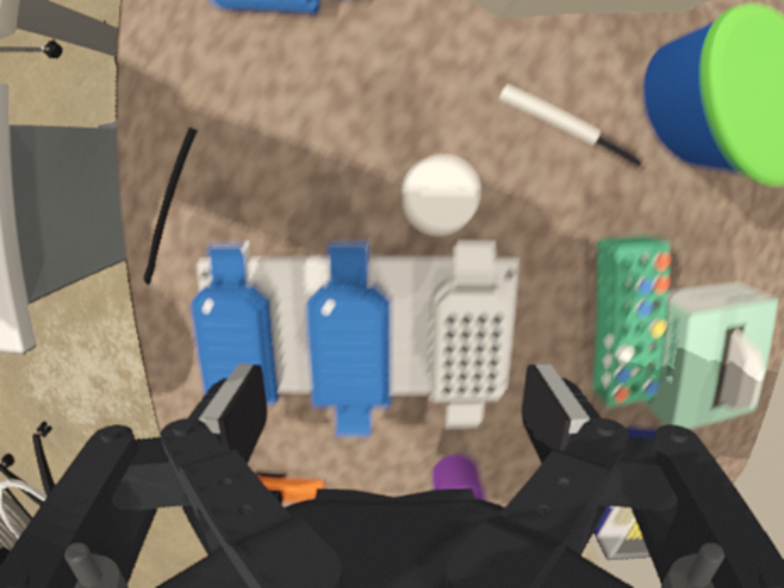

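Jar cap centre at (441,195); left tab ends of covers 1, 2 at (228,243), (350,242); block 3 tab (475,242); cable runs (192,130)-(148,282).

```bash
python3 - <<'E'
from h import *
import pickle; d=pickle.load(open("w2.pkl","rb"))
for n,uv,z in [("jar",(441,195),.075),
 ("c1 tab",(210,243),.05),("c1 tab",(246,243),.05),("c2 tab",(330,242),.05),("c2 tab",(369,242),.05),("b3 tab",(455,242),.036),("b3 tab",(496,242),.036),("b3r",(446,424),.036),("b3r",(481,427),.036),
 ("c2r",(337,435),.05),("c2r",(371,435),.05),("plTL",(203,258),.01),("plTR",(518,260),.01),("c1 cut L",(193,306),.055),("c1 right",(270,308),.055),("c2L",(309,305),.055),("c2R",(390,305),.055),("cab",(192,130),.01),("cab",(148,282),.01)]:
    print(n,at(d,np.array(uv)/1.4,z).round(4))
E
```

```text
jar [0.6211 0.0077 0.075 ]
c1 tab [ 0.4499 -0.0264  0.05  ]
c1 tab [ 0.4796 -0.0272  0.05  ]
c2 tab [ 0.5437 -0.0277  0.05  ]
c2 tab [ 0.5721 -0.028   0.05  ]
b3 tab [ 0.6362 -0.0303  0.036 ]
b3 tab [ 0.6681 -0.03    0.036 ]
b3r [ 0.6352 -0.1897  0.036 ]
b3r [ 0.6667 -0.1941  0.036 ]
c2r [ 0.5413 -0.192   0.05  ]
c2r [ 0.5703 -0.1914  0.05  ]
plTL [ 0.4245 -0.046   0.01  ]
plTR [ 0.6938 -0.0494  0.01  ]
c1 cut L [ 0.4315 -0.0752  0.055 ]
c1 right [ 0.4963 -0.0765  0.055 ]
c2L [ 0.5268 -0.074   0.055 ]
c2R [ 0.5871 -0.0741  0.055 ]
cab [0.4209 0.0647 0.01  ]
cab [ 0.3642 -0.067   0.01  ]
```

Emit:
carry_out(rows=[[0,0,0,0.165,0.107,0,-1],[0,0,0,0.165,0.107,0,-1],[0,0,0,0.165,0.107,0.0,-1],[0,0,0,0.165,0.107,0.0,-1]])

```text
t: 2.5
tool_pos: [0.621, 0.0031, 0.2311]
tool_rot: [-2.222, -2.22, 0.001]
contact_force: [0.3, -1.3, -1.5]
opening: 0.0853
grip_force: 0.0
```

Emit:
carry_out(rows=[[0,0,0,0.007,0.003,0.16,-1],[0,0,0,0.007,0.003,0.32,-1],[0,0,0,0.007,0.003,0.48,-1],[0,0,0,0.007,0.003,0.62,-1],[0,0,0,0.007,0.003,0.67,-1]])

```text
t: 3.0
tool_pos: [0.6178, 0.0053, 0.025]
tool_rot: [-2.219, -2.215, 0.009]
contact_force: [-0.7, -0.0, 0.2]
opening: 0.0856
grip_force: 0.0
```

Emit:
carry_out(rows=[[0,0,0,0,0,0,1],[0,0,0,0,0,0,1],[0,0,0,0,0,0,1],[0,0,0,0,0,0,1],[0,0,0,0,0,0,1]], force=30)

```text
t: 3.5
tool_pos: [0.6246, 0.0063, 0.0339]
tool_rot: [2.217, 2.219, 0.004]
contact_force: [-2.3, -0.7, 6.6]
opening: 0.0484
grip_force: 31.1
```

Emit:
carry_out(rows=[[0,0,0,0,0,0,1],[0,0,0,0,0,-0.03,1],[0,0,0,0,0,-0.12,1],[0,0,0,0,0,-0.25,1],[0,0,0,0,0,-0.33,1]])

```text
t: 4.0
tool_pos: [0.6235, 0.007, 0.1331]
tool_rot: [2.218, 2.22, 0.005]
contact_force: [0.7, 1.0, -0.5]
opening: 0.0483
grip_force: 31.4
```

Emit:
carry_out(rows=[[0,0,0,0.1,-0.066,0,1],[0,0,0,0.22,-0.145,0,1],[0,0,0,0.34,-0.224,0,1],[0,0,0,0.46,-0.303,0,1],[0,0,0,0.55,-0.362,0,1]])

```text
t: 4.5
tool_pos: [0.512, 0.1737, 0.13]
tool_rot: [-2.219, -2.223, -0.002]
contact_force: [-1.1, 0.6, -1.5]
opening: 0.0482
grip_force: 31.4
```

Emit:
carry_out(rows=[[0,0,0,0.11,-0.072,0,1],[0,0,0,0.22,-0.145,0,1],[0,0,0,0.34,-0.224,0,1],[0,0,0,0.43,-0.281,0,1],[0,0,0,0.43,-0.281,0,1]])

```text
t: 5.0
tool_pos: [0.4271, 0.3035, 0.1301]
tool_rot: [-2.214, -2.227, -0.002]
contact_force: [-0.2, -0.1, -0.8]
opening: 0.0478
grip_force: 31.5
```

Emit:
carry_out(rows=[[0,0,0,0,0,0,1],[0,0,0,0,0,0,1]])

```text
t: 5.2
tool_pos: [0.4296, 0.3002, 0.1297]
tool_rot: [2.221, 2.221, 0.001]
contact_force: [0.4, 0.4, -1.7]
opening: 0.0484
grip_force: 31.5
```

Emit:
carry_out(rows=[[0,0,0,0,0,0.11,1],[0,0,0,0,0,0.22,1],[0,0,0,0,0,0.29,1],[0,0,0,0,0,0.315,1],[0,0,0,0,0,0.325,1]])

```text
t: 5.7
tool_pos: [0.4294, 0.2999, 0.0336]
tool_rot: [-2.222, -2.219, 0.005]
contact_force: [-11.7, -4.3, 23.4]
opening: 0.0482
grip_force: 32.5
```

Emit:
carry_out(rows=[[0,0,0,0,0,0,1],[0,0,0,0,0,0.003,1],[0,0,0,0,0,0.003,-1],[0,0,0,0,0,0.003,-1],[0,0,0,0,0,0.003,-1]])

```text
t: 6.2
tool_pos: [0.4296, 0.3005, 0.0312]
tool_rot: [2.221, 2.221, 0.001]
contact_force: [0.1, 0.6, -0.9]
opening: 0.085
grip_force: 0.0
```

Emit:
carry_out(rows=[[0,0,0,0,0,0,-1],[0,0,0,0,0,-0.05,-1],[0,0,0,0,0,-0.2,-1],[0,0,0,0,0,-0.35,-1],[0,0,0,0,0,-0.5,-1]])

```text
t: 6.7
tool_pos: [0.4288, 0.3006, 0.1835]
tool_rot: [2.22, 2.222, 0.001]
contact_force: [1.5, 0.1, -0.5]
opening: 0.0856
grip_force: 0.0
```

Emit:
carry_out(rows=[[0,0,0,-0.15,0.09,0,-1],[0,0,0,-0.3,0.18,0,-1],[0,0,0,-0.45,0.2,0,-1],[0,0,0,-0.6,0.2,0,-1],[0,0,0,-0.7,0.2,0,-1]])

```text
t: 7.2
tool_pos: [0.4894, 0.0882, 0.1822]
tool_rot: [2.222, 2.219, 0.001]
contact_force: [-0.0, -0.3, -0.6]
opening: 0.0855
grip_force: 0.0
```

Emit:
carry_out(rows=[[0,0,0,0,0,0,-1],[0,0,0,0,0,0,-1],[0,0,0,0,0,0,-1]])

```text
t: 7.5
tool_pos: [0.4893, 0.0915, 0.1815]
tool_rot: [2.219, 2.223, 0.001]
contact_force: [0.3, 0.4, -1.0]
opening: 0.0854
grip_force: 0.0
```

```bash
python3 - <<'E'
from h import *
st(); d=im("wrist"); cv2.imwrite("pics/w3.png",cv2.resize(d["img"],(784,588))); 
import pickle; pickle.dump(d,open("w3.pkl","wb"))
E
```

```text
t 7.5 p [0.4893 0.0915 0.1815] xdeg 90.1 tilt [0.0007 0.0004] q [ 0.04 -0.22  1.96  0.    1.41  0.03] F [ 0.3  0.4 -1. ] op 0.0854 g 0.0
```

View pics/w3.png

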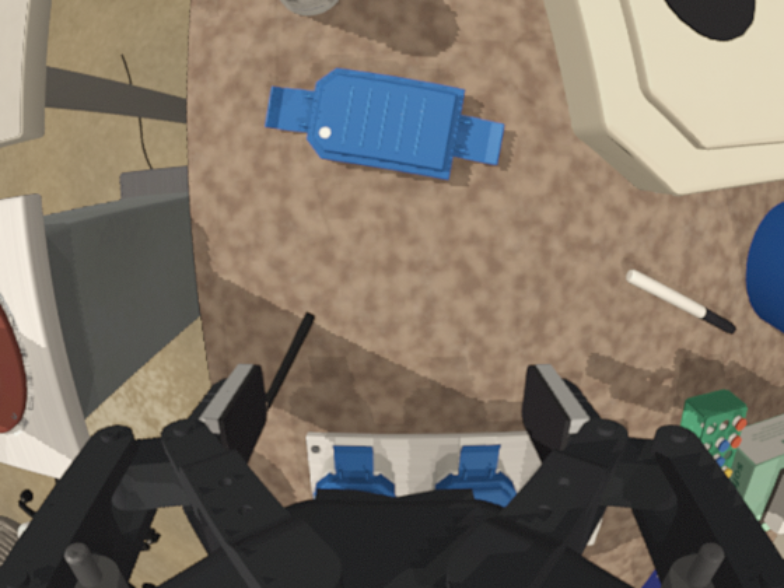

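Spare cover: tab ends at (271,107) and (500,144), cut corners toward -x; jar stands at top (310,5).

Emit:
carry_out(rows=[[0,0,0,-0.16,0,0,-1],[0,0,0,-0.32,0,0,-1],[0,0,0,-0.48,-0.02,0,-1],[0,0,0,-0.64,-0.06,0,-1],[0,0,0,-0.8,-0.11,0,-1]])

```text
t: 8.05
tool_pos: [0.4566, -0.1497, 0.1812]
tool_rot: [2.217, 2.225, 0.001]
contact_force: [1.1, 0.4, -0.2]
opening: 0.0855
grip_force: 0.0
```

Emit:
carry_out(rows=[[0,0,0,-0.16,0,0,-1],[0,0,0,-0.32,0,0,-1],[0,0,0,-0.497,0,0,-1],[0,0,0,-0.497,0,0,-1]])

```text
t: 8.45
tool_pos: [0.4569, -0.3019, 0.1812]
tool_rot: [2.223, 2.218, -0.002]
contact_force: [1.0, 0.4, 1.2]
opening: 0.0852
grip_force: 0.0
```

Emit:
carry_out(rows=[[0,0,0.047,0,0,0,-1],[0,0,0.094,0,0,0,-1],[0,0,0.14,0,0,0,-1],[0,0,0.187,0,0,0,-1],[0,0,0.234,0,0,0,-1]])

```text
t: 8.95
tool_pos: [0.4575, -0.2965, 0.1808]
tool_rot: [-2.873, -1.27, -0.0]
contact_force: [-0.3, 0.3, -0.7]
opening: 0.0855
grip_force: 0.0
```

Emit:
carry_out(rows=[[0,0,0.047,0,0,0,-1],[0,0,0.094,0,0,0,-1],[0,0,0.14,0,0,0,-1],[0,0,0.187,0,0,0,-1],[0,0,0.234,0,0,0,-1]])

```text
t: 9.45
tool_pos: [0.4575, -0.2965, 0.1809]
tool_rot: [-3.137, -0.153, 0.0]
contact_force: [0.2, 0.3, 0.4]
opening: 0.0852
grip_force: 0.0
```

Emit:
carry_out(rows=[[0,0,0.032,0,0,0,-1],[0,0,0.032,0,0,0,-1],[0,0,0.032,0,0,0,-1]])

```text
t: 9.75
tool_pos: [0.4572, -0.2971, 0.1809]
tool_rot: [-3.141, -0.007, 0.0]
contact_force: [0.5, -0.2, -0.0]
opening: 0.0852
grip_force: 0.0
```

```bash
python3 - <<'E'
from h import *
import pickle; d=pickle.load(open("w3.pkl","rb"))
P=[at(d,np.array(uv)/1.4,.011) for uv in [(275,87),(268,126),(504,125),(496,163)]]
print(np.round(P,4)); L=(P[0]+P[1])/2;Rr=(P[2]+P[3])/2;print("ctr",(L+Rr)/2,"len",np.linalg.norm(L-Rr),"ydir",np.degrees(np.arctan2(*(L-Rr)[[1,0]])))
st(); d=im("wrist"); cv2.imwrite("pics/w4.png",cv2.resize(d["img"],(784,588))); 
pickle.dump(d,open("w4.pkl","wb"))
E
```

```text
[[0.4072 0.2212 0.011 ]
 [0.4021 0.1935 0.011 ]
 [0.565  0.1938 0.011 ]
 [0.5597 0.1668 0.011 ]]
ctr [0.48347686 0.193814   0.011     ] len 0.15998425051854906 ydir 170.25503696701745
t 9.75 p [ 0.4572 -0.2971  0.1809] xdeg 0.27 tilt [-0.0001  0.0003] q [-0.71 -0.1   1.85  0.    1.39  0.85] F [ 0.5 -0.2 -0. ] op 0.0852 g 0.0
```

View pics/w4.png

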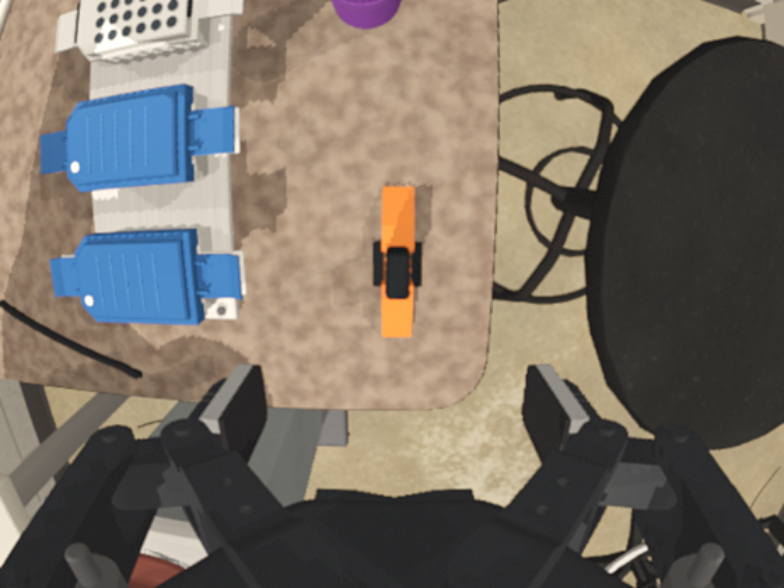

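Wedge lies along x: tips at rows 186 and 337, columns ~383–413; grip top centre ~(398,273).

```bash
python3 - <<'E'
from h import *
import pickle; d=pickle.load(open("w4.pkl","rb"))
for n,uv,z in [("far",(398.5,186),.002),("near",(396.5,337),.002),("gripfar",(398,247),.04),("gripnear",(398,298),.04),("footL",(375,264),.003),("footR",(421,264),.003)]:
    print(n,at(d,np.array(uv)/1.4,z).round(4))
E
```

```text
far [ 0.5121 -0.2978  0.002 ]
near [ 0.3991 -0.297   0.002 ]
gripfar [ 0.4755 -0.2973  0.04  ]
gripnear [ 0.4418 -0.2976  0.04  ]
footL [ 0.456  -0.2812  0.003 ]
footR [ 0.4562 -0.3144  0.003 ]
```

Emit:
carry_out(rows=[[0,0,0,0,0,0.15,-1],[0,0,0,0,0,0.3,-1],[0,0,0,0,0,0.42,-1],[0,0,0,0,0,0.5,-1],[0,0,0,0,0,0.54,-1]])

```text
t: 10.3
tool_pos: [0.4552, -0.2965, 0.0159]
tool_rot: [-3.138, -0.004, 0.006]
contact_force: [0.2, 0.7, 0.4]
opening: 0.0852
grip_force: 0.0
```

Emit:
carry_out(rows=[[0,0,0,0,0,0.02,-1],[0,0,0,0,0,0.028,-1],[0,0,0,0,0,0.028,1],[0,0,0,0,0,0.028,1],[0,0,0,0,0,0.028,1]], force=60)

```text
t: 10.8
tool_pos: [0.4574, -0.2987, 0.0118]
tool_rot: [3.14, 0.001, 0.003]
contact_force: [0.1, 0.3, -0.0]
opening: 0.0443
grip_force: 0.0
```

Emit:
carry_out(rows=[[0,0,0,0,0,0,1],[0,0,0,0,0,0,1],[0,0,0,0,0,0,1],[0,0,0,0,0,0,1],[0,0,0,0,0,0,1]])

```text
t: 11.3
tool_pos: [0.4571, -0.2985, 0.0112]
tool_rot: [3.141, 0.001, 0.001]
contact_force: [0.2, 0.0, 4.5]
opening: 0.0148
grip_force: 59.0
```

```bash
python3 -c "
from h import *
st()"
```

```text
t 11.3 p [ 0.4571 -0.2985  0.0112] xdeg 0.05 tilt [ 0.0008 -0.0007] q [-0.71  0.11  1.95  0.    1.08  0.86] F [0.2 0.  4.5] op 0.0148 g 59.0
```

Emit:
carry_out(rows=[[0,0,0,0,0,-0.03,1],[0,0,0,0,0,-0.1,1],[0,0,0,0,0,-0.2,1],[0,0,-0.04,0,0,-0.3,1],[0,0,-0.085,0,0,-0.363,1]])

```text
t: 11.8
tool_pos: [0.457, -0.2984, 0.1217]
tool_rot: [3.111, 0.428, 0.002]
contact_force: [0.1, -0.0, -0.5]
opening: 0.0148
grip_force: 58.5
```

Emit:
carry_out(rows=[[0,0,-0.045,0,0,0,1],[0,0,-0.09,0,0,0,1],[0,0,-0.135,0,0,0,1],[0,0,-0.18,0,0,0,1],[0,0,-0.225,0,0,0,1]])

```text
t: 12.3
tool_pos: [0.4561, -0.2976, 0.119]
tool_rot: [-2.77, -1.479, 0.001]
contact_force: [0.3, 0.2, -1.5]
opening: 0.0152
grip_force: 58.4
```

Emit:
carry_out(rows=[[0,0,-0.045,0,0,0,1],[0,0,-0.09,0,0,0,1],[0,0,-0.135,0,0,0,1],[0,0,-0.18,0,0,0,1],[0,0,-0.19,0,0,0,1]])

```text
t: 12.8
tool_pos: [0.4561, -0.2976, 0.119]
tool_rot: [-2.216, -2.225, 0.0]
contact_force: [0.3, 0.6, -1.0]
opening: 0.0149
grip_force: 58.5
```

Emit:
carry_out(rows=[[0,0,0,0,0,0,1],[0,0,0,0,0,0,1]])

```text
t: 13.0
tool_pos: [0.4564, -0.2978, 0.1191]
tool_rot: [-2.221, -2.221, 0.0]
contact_force: [0.7, 0.6, -1.0]
opening: 0.0152
grip_force: 58.5
```

```bash
python3 - <<'E'
from h import *
import pickle; d=pickle.load(open("w4.pkl","rb"))
for n,uv,z in [("c1r",(240,253),.051),("c1r",(242,299),.051),("c2r",(236,107),.051),("c2r",(237,150),.051),("c1l",(53,260),.051),("c1l",(56,295),.051),("c2l",(41,134),.051),("c2l",(45,172),.051)]:
    print(n,at(d,np.array(uv)/1.4,z).round(4))
st(); d=im("wrist"); cv2.imwrite("pics/w5.png",cv2.resize(d["img"],(784,588))); 
pickle.dump(d,open("w5.pkl","wb"))
E
```

```text
c1r [ 0.4743 -0.1973  0.051 ]
c1r [ 0.4438 -0.196   0.051 ]
c2r [ 0.5662 -0.198   0.051 ]
c2r [ 0.5392 -0.1984  0.051 ]
c1l [ 0.4731 -0.0367  0.051 ]
c1l [ 0.4454 -0.0337  0.051 ]
c2l [ 0.5689 -0.0348  0.051 ]
c2l [ 0.5399 -0.0376  0.051 ]
t 13.0 p [ 0.4564 -0.2978  0.1191] xdeg 90.0 tilt [-0.0006  0.0005] q [-0.71 -0.04  1.9   0.    1.28 -0.71] F [ 0.7  0.6 -1. ] op 0.0152 g 58.5
```

View pics/w5.png

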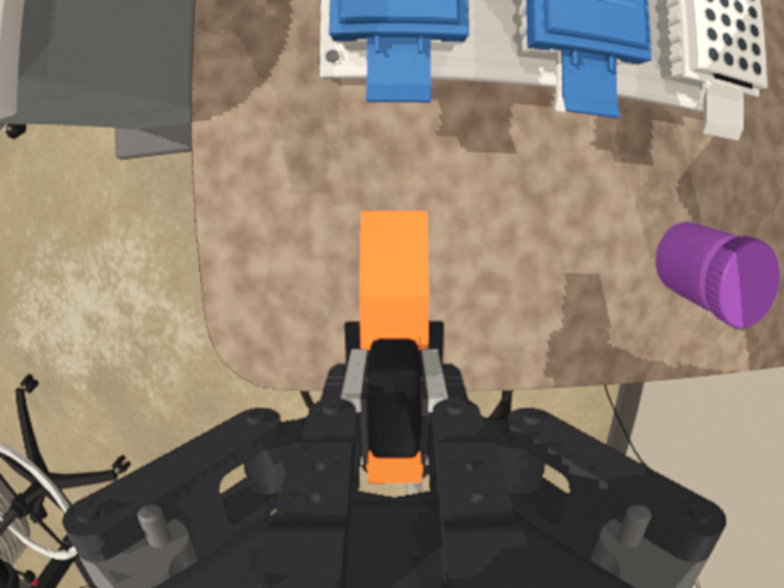

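Tip edge at (360–428,211); cover 1 right tab end edge at (367–431,101), cover 2's at (563–619,113).

```bash
python3 - <<'E'
from h import *
import pickle; d=pickle.load(open("w5.pkl","rb"))
for n,uv,z in [("tipL",(360,211),.109),("tipR",(428,211),.109),("c1r",(367,101),.051),("c1r",(431,101),.051),("c2r",(563,110),.051),("c2r",(619,116),.051),("b3",(705,133),.036),("b3",(742,138),.036),("plate",(321,75),.01),("c1 edge",(330,38),.055),("c1 edge",(469,40),.055)]:
    print(n,at(d,np.array(uv)/1.4,z).round(4))
print(proj(d,[[.459,-.195,.051]])*1.4)
E
```

```text
tipL [ 0.4451 -0.2408  0.109 ]
tipR [ 0.468  -0.2408  0.109 ]
c1r [ 0.4442 -0.1955  0.051 ]
c1r [ 0.4733 -0.1954  0.051 ]
c2r [ 0.5367 -0.1959  0.051 ]
c2r [ 0.5673 -0.1955  0.051 ]
b3 [ 0.6352 -0.1949  0.036 ]
b3 [ 0.6666 -0.1933  0.036 ]
plate [ 0.4164 -0.174   0.01  ]
c1 edge [ 0.4276 -0.1654  0.055 ]
c1 edge [ 0.4904 -0.1662  0.055 ]
[[399.5769828   99.70929449]]
```

Emit:
carry_out(rows=[[0,0,0,0.05,0.008,0,1],[0,0,0,0.093,0.008,0.06,1],[0,0,0,0.093,0.008,0.14,1],[0,0,0,0.093,0.008,0.2,1],[0,0,0,0.093,0.008,0.228,1]])

```text
t: 13.55
tool_pos: [0.458, -0.2682, 0.0489]
tool_rot: [-2.217, -2.22, 0.0]
contact_force: [0.2, 0.5, -0.8]
opening: 0.0152
grip_force: 58.5
```

Emit:
carry_out(rows=[[0,0,0,0,0,0,1],[0,0,0,0,0,0,1]])

```text
t: 13.75
tool_pos: [0.4595, -0.2702, 0.0517]
tool_rot: [2.22, 2.222, 0.0]
contact_force: [0.3, -0.1, -0.1]
opening: 0.0151
grip_force: 58.5
```

```bash
python3 - <<'E'
from h import *
st(); d=im("wrist"); crop(d,"pics/w6.png",180,80,380,230,4)
E
```

```text
t 13.75 p [ 0.4595 -0.2702  0.0517] xdeg 90.05 tilt [ 0.0008 -0.0005] q [-0.67  0.02  1.97  0.    1.16 -0.67] F [ 0.3 -0.1 -0.1] op 0.0151 g 58.5
```

View pics/w6.png

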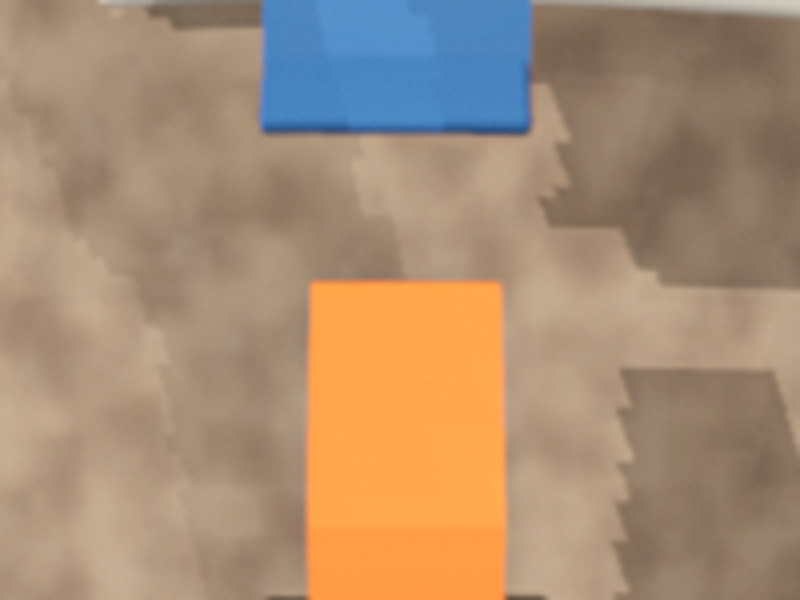

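Emit:
carry_out(rows=[[0,0,0,0,-0.004,0.004,1],[0,0,0,0.03,-0.004,0.004,1],[0,0,0,0.06,-0.004,0.004,1],[0,0,0,0.084,-0.004,0.004,1],[0,0,0,0.084,-0.004,0.004,1]])

```text
t: 14.3
tool_pos: [0.458, -0.2438, 0.0501]
tool_rot: [2.219, 2.224, 0.001]
contact_force: [0.5, -0.1, 0.4]
opening: 0.015
grip_force: 58.8
```

Emit:
carry_out(rows=[[0,0,0,0.003,0,0,1],[0,0,0,0.007,0,0,1],[0,0,0,0.007,0,0,1]])

```text
t: 14.6
tool_pos: [0.4581, -0.243, 0.0501]
tool_rot: [2.22, 2.222, 0.0]
contact_force: [0.6, 0.7, 1.1]
opening: 0.0152
grip_force: 58.8
```

Emit:
carry_out(rows=[[0,0,0,0.003,0,0,1],[0,0,0,0.007,0,0,1],[0,0,0,0.007,0,0,1]])

```text
t: 14.9
tool_pos: [0.458, -0.2409, 0.0501]
tool_rot: [2.22, 2.222, 0.0]
contact_force: [0.7, -0.3, 1.4]
opening: 0.0152
grip_force: 58.8
```

Emit:
carry_out(rows=[[0,0,0,0.003,0,0,1],[0,0,0,0.007,0,0,1],[0,0,0,0.007,0,0,1]])

```text
t: 15.2
tool_pos: [0.4581, -0.2394, 0.0502]
tool_rot: [2.219, 2.221, -0.001]
contact_force: [0.3, -3.3, 2.0]
opening: 0.0151
grip_force: 58.8
```

Emit:
carry_out(rows=[[0,0,0,0.004,0,0,1],[0,0,0,0.008,0,0,1],[0,0,0,0.008,0,0,1]])

```text
t: 15.5
tool_pos: [0.4582, -0.2376, 0.0503]
tool_rot: [2.218, 2.22, -0.003]
contact_force: [-0.0, -6.8, 0.6]
opening: 0.015
grip_force: 58.8
```

Emit:
carry_out(rows=[[0,0,0,0.004,0,0,1],[0,0,0,0.008,0,0,1],[0,0,0,0.008,0,0,1]])

```text
t: 15.8
tool_pos: [0.4582, -0.2353, 0.0503]
tool_rot: [2.218, 2.22, -0.002]
contact_force: [-1.2, -6.6, 1.1]
opening: 0.015
grip_force: 58.8
```

Emit:
carry_out(rows=[[0,0,0,0.004,0,0,1],[0,0,0,0.009,0,0,1],[0,0,0,0.009,0,0,1]])

```text
t: 16.1
tool_pos: [0.4582, -0.2325, 0.0503]
tool_rot: [2.218, 2.22, -0.002]
contact_force: [0.4, -6.2, 0.8]
opening: 0.015
grip_force: 58.8
```

```bash
python3 - <<'E'
from h import *
st(); d=im("wrist"); a=d["img"][0:180,160:400]; s=im("side");
cv2.imwrite("pics/w7.png",np.vstack([cv2.resize(a,(560,420)),]))
E
```

```text
t 16.1 p [ 0.4582 -0.2325  0.0503] xdeg 90.05 tilt [ 0.001  -0.0032] q [-0.61 -0.03  2.01 -0.    1.15 -0.61] F [ 0.4 -6.2  0.8] op 0.015 g 58.8
```

View pics/w7.png

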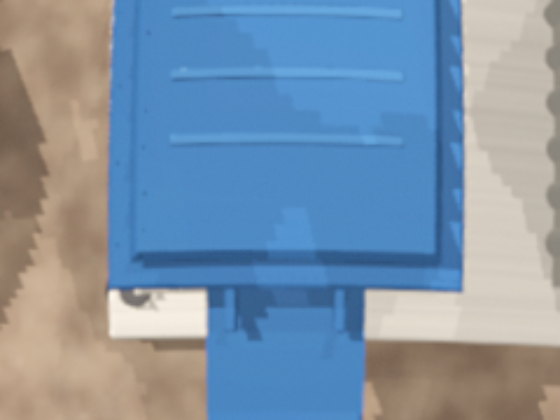

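Emit:
carry_out(rows=[[0,0,0,-0.02,0,0,1],[0,0,0,-0.06,0,0,1],[0,0,0,-0.12,0,0,1],[0,0,0,-0.12,0,-0.1,1],[0,0,0,-0.12,0,-0.26,1]])

```text
t: 16.7
tool_pos: [0.4546, -0.2665, 0.1235]
tool_rot: [-2.215, -2.213, 0.002]
contact_force: [1.1, -0.1, -0.7]
opening: 0.0146
grip_force: 58.6
```

Emit:
carry_out(rows=[[0,0,0,0.12,0,0,1],[0,0,0,0.27,0,0,1],[0,0,0,0.42,0,0,1],[0,0,0,0.54,0,0,1],[0,0,0,0.6,0,0,1]])

```text
t: 17.2
tool_pos: [0.4569, -0.0855, 0.1267]
tool_rot: [-2.217, -2.223, 0.001]
contact_force: [1.0, -0.4, -1.0]
opening: 0.0152
grip_force: 58.7
```

Emit:
carry_out(rows=[[0,0,0,0.12,0,0,1],[0,0,0,0.27,0,0,1],[0,0,0,0.42,0,0,1],[0,0,0,0.48,0,0,1],[0,0,0,0.48,0,0,1]])

```text
t: 17.7
tool_pos: [0.4572, 0.058, 0.1269]
tool_rot: [-2.216, -2.225, 0.002]
contact_force: [-0.1, -0.2, -2.1]
opening: 0.0151
grip_force: 58.7
```

Emit:
carry_out(rows=[[0,0,0,0,0,0.1,1],[0,0,0,0,0,0.18,1],[0,0,0,0,0,0.235,1],[0,0,0,0,0,0.245,1],[0,0,0,0,0,0.245,1]])

```text
t: 18.2
tool_pos: [0.4572, 0.0557, 0.0536]
tool_rot: [-2.221, -2.22, 0.002]
contact_force: [0.8, 0.3, -0.4]
opening: 0.0151
grip_force: 58.7
```

```bash
python3 - <<'E'
from h import *
st(); s=im("side"); crop(s,"pics/s8.png",205,210,325,300,6.5)
E
```

```text
t 18.2 p [0.4572 0.0557 0.0536] xdeg 89.97 tilt [-0.002  -0.0002] q [-0.04 -0.16  2.13 -0.    1.17 -0.04] F [ 0.8  0.3 -0.4] op 0.0151 g 58.7
```

View pics/s8.png

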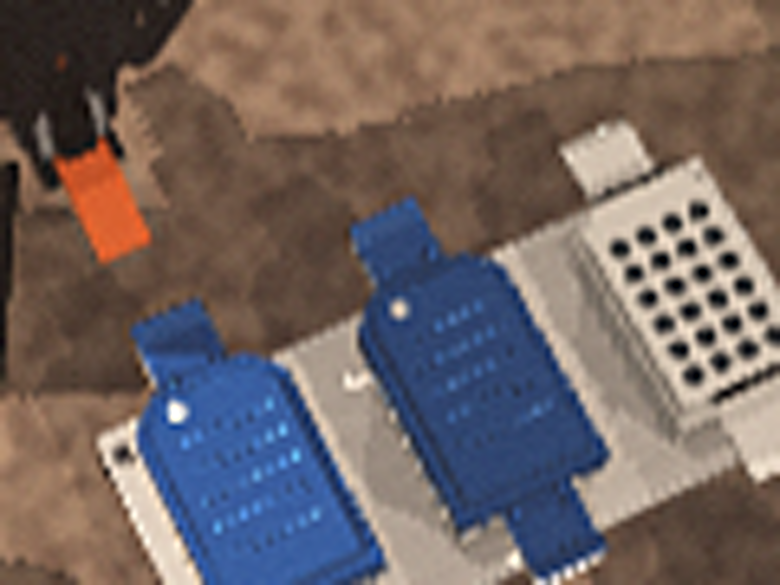

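Wedge tip corners at crop (105,262),(150,240), cover 1's left tab end corners (133,330),(200,302).

```bash
python3 - <<'E'
from h import *
s=im("side"); f=lambda u,v:(205+u/6.5,210+v/6.5)
for uv,z in [((105,262),.044),((150,240),.044),((133,330),.051),((200,302),.051),((352,230),.051),((414,200),.051)]: print(at(s,f(*uv),z).round(4))
E
```

```text
[ 0.4491 -0.0033  0.044 ]
[ 0.4691 -0.0027  0.044 ]
[ 0.4463 -0.0379  0.051 ]
[ 0.4747 -0.0391  0.051 ]
[ 0.5416 -0.0386  0.051 ]
[ 0.5695 -0.0382  0.051 ]
```

Emit:
carry_out(rows=[[0,0,0,0,0.005,0.01,1],[0,0,0,-0.04,0.005,0.01,1],[0,0,0,-0.08,0.005,0.01,1],[0,0,0,-0.122,0.005,0.01,1],[0,0,0,-0.122,0.005,0.01,1]])

```text
t: 18.8
tool_pos: [0.4593, 0.0185, 0.0515]
tool_rot: [2.223, 2.219, -0.0]
contact_force: [0.6, 0.2, -0.4]
opening: 0.0149
grip_force: 58.7
```

Emit:
carry_out(rows=[[0,0,0,-0.003,0,0,1],[0,0,0,-0.007,0,0,1],[0,0,0,-0.007,0,0,1]])

```text
t: 19.1
tool_pos: [0.4591, 0.0182, 0.0513]
tool_rot: [-2.22, -2.223, -0.0]
contact_force: [-0.5, 1.1, 0.2]
opening: 0.0154
grip_force: 58.7
```

Emit:
carry_out(rows=[[0,0,0,-0.003,0,0,1],[0,0,0,-0.007,0,0,1],[0,0,0,-0.007,0,0,1]])

```text
t: 19.4
tool_pos: [0.4591, 0.016, 0.0513]
tool_rot: [2.22, 2.223, -0.0]
contact_force: [0.7, -0.7, -0.6]
opening: 0.0151
grip_force: 58.7
```

Emit:
carry_out(rows=[[0,0,0,-0.003,0,0,1],[0,0,0,-0.007,0,0,1],[0,0,0,-0.007,0,0,1]])

```text
t: 19.7
tool_pos: [0.4589, 0.014, 0.0511]
tool_rot: [-2.22, -2.222, -0.0]
contact_force: [-0.2, -0.1, -1.8]
opening: 0.0149
grip_force: 58.6
```

Emit:
carry_out(rows=[[0,0,0,-0.003,0,0,1],[0,0,0,-0.007,0,0,1],[0,0,0,-0.007,0,0,1]])

```text
t: 20.0
tool_pos: [0.4586, 0.0121, 0.0507]
tool_rot: [-2.22, -2.221, 0.0]
contact_force: [1.0, 2.0, -4.1]
opening: 0.0151
grip_force: 58.4
```

Emit:
carry_out(rows=[[0,0,0,0,0,0.003,1],[0,0,0,-0.005,0,0.003,1],[0,0,0,-0.009,0,0.003,1],[0,0,0,-0.009,0,0.003,1]])

```text
t: 20.4
tool_pos: [0.4591, 0.0098, 0.0504]
tool_rot: [-2.22, -2.221, -0.002]
contact_force: [0.5, 5.6, -2.9]
opening: 0.0149
grip_force: 58.6
```

Emit:
carry_out(rows=[[0,0,0,-0.005,0,0,1],[0,0,0,-0.009,0,0,1],[0,0,0,-0.009,0,0,1]])

```text
t: 20.7
tool_pos: [0.4591, 0.0073, 0.0504]
tool_rot: [-2.22, -2.221, -0.003]
contact_force: [-0.8, 5.7, -3.0]
opening: 0.0151
grip_force: 58.6
```

Emit:
carry_out(rows=[[0,0,0,-0.005,0,0,1],[0,0,0,-0.009,0,0,1],[0,0,0,-0.009,0,0,1]])

```text
t: 21.0
tool_pos: [0.4591, 0.0045, 0.0504]
tool_rot: [-2.22, -2.221, -0.002]
contact_force: [0.5, 5.4, -2.7]
opening: 0.0154
grip_force: 58.6
```

Emit:
carry_out(rows=[[0,0,0,0.02,0,0,1],[0,0,0,0.08,0,0,1],[0,0,0,0.15,0,0,1],[0,0,0,0.15,0,-0.1,1],[0,0,0,0.15,0,-0.26,1]])

```text
t: 21.5
tool_pos: [0.4565, 0.0489, 0.1262]
tool_rot: [-2.216, -2.221, 0.01]
contact_force: [-0.1, -0.1, -1.1]
opening: 0.015
grip_force: 58.8
```

Emit:
carry_out(rows=[[0,0,0,-0.12,0,0,1],[0,0,0,-0.27,0,0,1],[0,0,0,-0.42,0,0,1],[0,0,0,-0.54,0,0,1],[0,0,0,-0.6,0,0,1]])

```text
t: 22.0
tool_pos: [0.4595, -0.1347, 0.1295]
tool_rot: [2.221, 2.217, -0.002]
contact_force: [0.5, 0.1, -1.0]
opening: 0.0152
grip_force: 59.0
```

Emit:
carry_out(rows=[[0,0,0,-0.12,0,0,1],[0,0,0,-0.27,-0.003,0,1],[0,0,0,-0.42,-0.003,0,1],[0,0,0,-0.465,-0.003,0,1],[0,0,0,-0.465,-0.003,0,1]])

```text
t: 22.5
tool_pos: [0.4585, -0.2729, 0.1291]
tool_rot: [2.223, 2.218, -0.001]
contact_force: [0.8, -0.1, -1.9]
opening: 0.0153
grip_force: 59.0
```

Emit:
carry_out(rows=[[0,0,0,0,0,0.1,1],[0,0,0,0,0,0.18,1],[0,0,0,0,0,0.235,1],[0,0,0,0,0,0.26,1],[0,0,0,0,0,0.26,1]])

```text
t: 23.0
tool_pos: [0.4579, -0.2692, 0.0494]
tool_rot: [-2.217, -2.222, 0.001]
contact_force: [-0.3, -0.1, -1.7]
opening: 0.015
grip_force: 59.0
```

Emit:
carry_out(rows=[[0,0,0,0.05,0,0,1],[0,0,0,0.08,0,0,1],[0,0,0,0.08,0,0,1]])

```text
t: 23.3
tool_pos: [0.4589, -0.2454, 0.0513]
tool_rot: [2.218, 2.224, 0.001]
contact_force: [0.3, -0.9, -1.0]
opening: 0.0149
grip_force: 59.0
```

Emit:
carry_out(rows=[[0,0,0,0.004,0,0.002,1],[0,0,0,0.008,0,0.002,1],[0,0,0,0.008,0,0.002,1]])

```text
t: 23.6
tool_pos: [0.4586, -0.2445, 0.0501]
tool_rot: [2.22, 2.222, 0.0]
contact_force: [-0.6, 0.7, 0.1]
opening: 0.0148
grip_force: 59.1
```

Emit:
carry_out(rows=[[0,0,0,0.005,0,0,1],[0,0,0,0.008,0,0,1],[0,0,0,0.008,0,0,1]])

```text
t: 23.9
tool_pos: [0.4586, -0.2422, 0.0501]
tool_rot: [2.22, 2.222, 0.0]
contact_force: [0.2, -0.9, 0.9]
opening: 0.0152
grip_force: 59.1
```

Emit:
carry_out(rows=[[0,0,0,0.005,0,0,1],[0,0,0,0.008,0,0,1],[0,0,0,0.008,0,0,1]])

```text
t: 24.2
tool_pos: [0.4586, -0.2396, 0.0501]
tool_rot: [2.22, 2.222, 0.0]
contact_force: [0.2, -0.1, 0.8]
opening: 0.0146
grip_force: 59.2
```

Emit:
carry_out(rows=[[0,0,0,0.005,0,0,1],[0,0,0,0.008,0,0,1],[0,0,0,0.008,0,0,1]])

```text
t: 24.5
tool_pos: [0.4586, -0.2371, 0.05]
tool_rot: [2.22, 2.222, 0.0]
contact_force: [0.3, -0.2, 3.4]
opening: 0.0152
grip_force: 59.3
```

Emit:
carry_out(rows=[[0,0,0,0.005,0,0,1],[0,0,0,0.008,0,0,1],[0,0,0,0.008,0,0,1]])

```text
t: 24.8
tool_pos: [0.4586, -0.2352, 0.0501]
tool_rot: [2.22, 2.222, -0.001]
contact_force: [-0.1, -2.7, 3.4]
opening: 0.015
grip_force: 59.4
```

Emit:
carry_out(rows=[[0,0,0,0.006,0,0,1],[0,0,0,0.013,0,0,1],[0,0,0,0.019,0,0,1],[0,0,0,0.019,0,0,1]])

```text
t: 25.2
tool_pos: [0.4587, -0.2304, 0.0503]
tool_rot: [2.218, 2.22, -0.002]
contact_force: [1.3, -6.7, 1.4]
opening: 0.0152
grip_force: 59.3
```

Emit:
carry_out(rows=[[0,0,0,0.006,0,0,1],[0,0,0,0.01,0,0,1],[0,0,0,0.01,0,0,1]])

```text
t: 25.5
tool_pos: [0.4587, -0.2273, 0.0503]
tool_rot: [2.218, 2.221, -0.002]
contact_force: [0.4, -6.5, 2.3]
opening: 0.015
grip_force: 59.4
```

Emit:
carry_out(rows=[[0,0,0,0.006,0,0,1],[0,0,0,0.01,0,0,1],[0,0,0,0.01,0,0,1]])

```text
t: 25.8
tool_pos: [0.4586, -0.2238, 0.0502]
tool_rot: [2.219, 2.221, -0.001]
contact_force: [-0.3, -4.9, 3.2]
opening: 0.0149
grip_force: 59.4
```

Emit:
carry_out(rows=[[0,0,0,0.004,0,0,1],[0,0,0,0.007,0,0,1],[0,0,0,0.007,0,0,1]])

```text
t: 26.1
tool_pos: [0.4586, -0.2214, 0.0501]
tool_rot: [2.22, 2.222, -0.0]
contact_force: [0.4, -5.3, 3.1]
opening: 0.0151
grip_force: 59.5
```

Emit:
carry_out(rows=[[0,0,0,-0.02,0,0,1],[0,0,0,-0.08,0,0,1],[0,0,0,-0.15,0,0,1],[0,0,0,-0.15,0,-0.1,1],[0,0,0,-0.15,0,-0.26,1]])

```text
t: 26.6
tool_pos: [0.4548, -0.263, 0.1226]
tool_rot: [-2.212, -2.211, -0.0]
contact_force: [0.4, -0.1, -0.9]
opening: 0.0153
grip_force: 59.0
```

Emit:
carry_out(rows=[[0,0,0,0.12,0,0,1],[0,0,0,0.27,0,0,1],[0,0,0,0.42,0,0,1],[0,0,0,0.54,0,0,1],[0,0,0,0.6,0,0,1]])

```text
t: 27.1
tool_pos: [0.4563, -0.0822, 0.1257]
tool_rot: [-2.214, -2.221, 0.0]
contact_force: [-1.4, -0.8, -1.1]
opening: 0.015
grip_force: 59.0
```

Emit:
carry_out(rows=[[0,0,0,0.12,0,0,1],[0,0,0,0.27,0.002,0,1],[0,0,0,0.42,0.002,0,1],[0,0,0,0.467,0.002,0,1],[0,0,0,0.467,0.002,0,1]])

```text
t: 27.6
tool_pos: [0.4568, 0.0566, 0.1259]
tool_rot: [-2.213, -2.224, 0.003]
contact_force: [0.4, 0.0, -0.8]
opening: 0.0154
grip_force: 59.0
```

Emit:
carry_out(rows=[[0,0,0,0,0,0.1,1],[0,0,0,0,0,0.18,1],[0,0,0,0,0,0.235,1],[0,0,0,0,0,0.262,1],[0,0,0,0,0,0.262,1]])

```text
t: 28.1
tool_pos: [0.4571, 0.0537, 0.0473]
tool_rot: [-2.219, -2.219, 0.004]
contact_force: [-0.3, 0.3, -0.3]
opening: 0.0149
grip_force: 59.0
```

Emit:
carry_out(rows=[[0,0,0,-0.05,0,0,1],[0,0,0,-0.11,0,0,1],[0,0,0,-0.11,0,0,1],[0,0,0,-0.11,0,0,1]])

```text
t: 28.5
tool_pos: [0.4594, 0.0209, 0.0501]
tool_rot: [2.221, 2.22, 0.002]
contact_force: [0.4, -0.6, -0.9]
opening: 0.0151
grip_force: 59.0
```

Emit:
carry_out(rows=[[0,0,0,-0.015,0,-0.001,1],[0,0,0,-0.03,0,-0.001,1],[0,0,0,-0.045,0,-0.001,1],[0,0,0,-0.045,0,-0.001,1]])

```text
t: 28.9
tool_pos: [0.4593, 0.0077, 0.0501]
tool_rot: [2.221, 2.222, 0.002]
contact_force: [0.5, 3.3, 2.9]
opening: 0.0152
grip_force: 59.4
```

Emit:
carry_out(rows=[[0,0,0,-0.006,0,0,1],[0,0,0,-0.012,0,0,1],[0,0,0,-0.012,0,0,1]])

```text
t: 29.2
tool_pos: [0.4593, 0.0041, 0.05]
tool_rot: [2.22, 2.222, 0.001]
contact_force: [0.2, 5.0, 4.8]
opening: 0.0149
grip_force: 59.6
```

Emit:
carry_out(rows=[[0,0,0,-0.006,0,0,1],[0,0,0,-0.012,0,0,1],[0,0,0,-0.012,0,0,1]])

```text
t: 29.5
tool_pos: [0.4592, -0.0002, 0.0499]
tool_rot: [2.219, 2.221, -0.001]
contact_force: [0.6, 1.0, 4.9]
opening: 0.015
grip_force: 59.7
```

Emit:
carry_out(rows=[[0,0,0,-0.006,0,0,1],[0,0,0,-0.012,0,0,1],[0,0,0,-0.012,0,0,1]])

```text
t: 29.8
tool_pos: [0.4592, -0.004, 0.0499]
tool_rot: [2.219, 2.221, -0.001]
contact_force: [-0.3, 0.3, 5.5]
opening: 0.0151
grip_force: 59.7
```

Emit:
carry_out(rows=[[0,0,0,0.03,0,-0.002,1],[0,0,0,0.1,0,-0.002,1],[0,0,0,0.18,0,-0.002,1],[0,0,0,0.18,0.1,-0.002,1],[0,0,0,0.18,0.2,-0.002,1]])

```text
t: 30.3
tool_pos: [0.5175, 0.0521, 0.0483]
tool_rot: [-2.217, -2.223, 0.004]
contact_force: [0.4, -0.1, -0.5]
opening: 0.0152
grip_force: 59.1
```

Emit:
carry_out(rows=[[0,0,0,0,0.06,0,1],[0,0,0,0,0.113,0,1],[0,0,0,0,0.113,0,1],[0,0,0,0,0.113,0,1]])

```text
t: 30.7
tool_pos: [0.5513, 0.0512, 0.0488]
tool_rot: [-2.219, -2.221, 0.004]
contact_force: [-1.2, 0.3, -0.7]
opening: 0.0153
grip_force: 59.1
```

```bash
python3 - <<'E'
from h import *
st(); s=im("side"); w=im("wrist"); 
a=cv2.resize(s["img"][210:300,205:325],(800,600),interpolation=cv2.INTER_CUBIC); b=cv2.resize(w["img"][60:210,180:380],(400,300))
a[:300,400:]=b; cv2.imwrite("pics/s9.png",a)
E
```

```text
t 30.7 p [0.5513 0.0512 0.0488] xdeg 90.06 tilt [-0.0031 -0.0001] q [-0.04  0.07  1.92 -0.    1.16 -0.04] F [-1.2  0.3 -0.7] op 0.0153 g 59.1
```

View pics/s9.png

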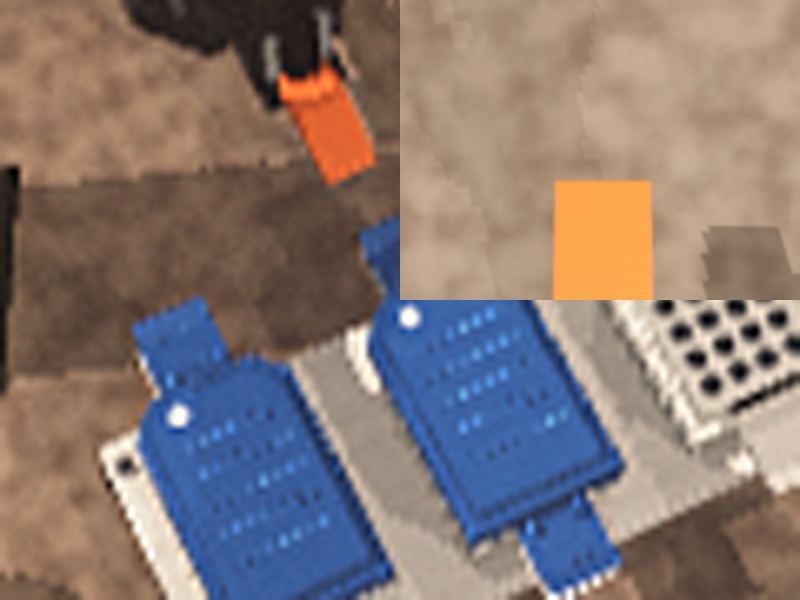

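Wedge tip at (353,172) sits ~2 mm left of cover 2's tab axis (left corner 360,238); cover 1's left tab shows a lifted, darker gap.

Emit:
carry_out(rows=[[0,0,0,0,0.006,-0.002,1],[0,0,0,-0.04,0.006,-0.002,1],[0,0,0,-0.08,0.006,-0.002,1],[0,0,0,-0.115,0.006,-0.002,1],[0,0,0,-0.115,0.006,-0.002,1]])

```text
t: 31.3
tool_pos: [0.5546, 0.0146, 0.0508]
tool_rot: [2.223, 2.219, -0.0]
contact_force: [-0.8, -0.8, -1.7]
opening: 0.0154
grip_force: 59.1
```

Emit:
carry_out(rows=[[0,0,0,0,0,0,1],[0,0,0,-0.003,0,0,1],[0,0,0,-0.003,0,0,1]])

```text
t: 31.6
tool_pos: [0.5545, 0.0156, 0.0507]
tool_rot: [-2.22, -2.223, 0.0]
contact_force: [0.2, 0.6, -1.0]
opening: 0.015
grip_force: 59.1
```

Emit:
carry_out(rows=[[0,0,0,-0.003,0,0.001,1],[0,0,0,-0.007,0,0.001,1],[0,0,0,-0.007,0,0.001,1]])

```text
t: 31.9
tool_pos: [0.5545, 0.0134, 0.0503]
tool_rot: [-2.22, -2.222, 0.0]
contact_force: [0.8, -0.0, -0.5]
opening: 0.0152
grip_force: 59.1
```

Emit:
carry_out(rows=[[0,0,0,-0.003,0,0,1],[0,0,0,-0.007,0,0,1],[0,0,0,-0.007,0,0,1]])

```text
t: 32.2
tool_pos: [0.5545, 0.0112, 0.0503]
tool_rot: [-2.221, -2.222, -0.0]
contact_force: [0.5, -0.4, -1.2]
opening: 0.015
grip_force: 59.1
```

Emit:
carry_out(rows=[[0,0,0,-0.003,0,0,1],[0,0,0,-0.007,0,0,1],[0,0,0,-0.007,0,0,1]])

```text
t: 32.5
tool_pos: [0.5544, 0.0095, 0.0502]
tool_rot: [-2.22, -2.221, -0.001]
contact_force: [0.5, 3.3, -1.7]
opening: 0.0149
grip_force: 59.0
```

Emit:
carry_out(rows=[[0,0,0,-0.006,0,0,1],[0,0,0,-0.011,0,0,1],[0,0,0,-0.011,0,0,1]])

```text
t: 32.8
tool_pos: [0.5545, 0.007, 0.0504]
tool_rot: [-2.22, -2.221, -0.003]
contact_force: [-0.0, 5.2, -0.9]
opening: 0.015
grip_force: 59.0
```

Emit:
carry_out(rows=[[0,0,0,-0.006,0,0,1],[0,0,0,-0.011,0,0,1],[0,0,0,-0.011,0,0,1]])

```text
t: 33.1
tool_pos: [0.5544, 0.0038, 0.0504]
tool_rot: [-2.219, -2.221, -0.003]
contact_force: [-0.1, 7.5, -1.1]
opening: 0.0151
grip_force: 59.0
```

Emit:
carry_out(rows=[[0,0,0,0.02,0,0,1],[0,0,0,0.08,0,0,1],[0,0,0,0.15,0,0,1],[0,0,0,0.15,0,-0.1,1],[0,0,0,0.15,0,-0.26,1]])

```text
t: 33.6
tool_pos: [0.5514, 0.0478, 0.1252]
tool_rot: [-2.216, -2.22, 0.011]
contact_force: [0.4, 0.7, -0.3]
opening: 0.0147
grip_force: 58.8
```

Emit:
carry_out(rows=[[0,0,0,-0.12,0,0,1],[0,0,0,-0.27,0,0,1],[0,0,0,-0.42,0,0,1],[0,0,0,-0.54,0,0,1],[0,0,0,-0.6,0,0,1]])

```text
t: 34.1
tool_pos: [0.5545, -0.1358, 0.1289]
tool_rot: [2.222, 2.218, -0.002]
contact_force: [0.2, -0.8, -1.2]
opening: 0.0146
grip_force: 59.0
```

Emit:
carry_out(rows=[[0,0,0,-0.12,0,0,1],[0,0,0,-0.27,-0.003,0,1],[0,0,0,-0.42,-0.005,0,1],[0,0,0,-0.47,-0.005,0,1],[0,0,0,-0.47,-0.005,0,1]])

```text
t: 34.6
tool_pos: [0.553, -0.2758, 0.1286]
tool_rot: [2.223, 2.218, -0.001]
contact_force: [-0.1, 0.8, -1.8]
opening: 0.0153
grip_force: 59.0
```

Emit:
carry_out(rows=[[0,0,0,0,0,0.1,1],[0,0,0,0,0,0.18,1],[0,0,0,0,0,0.235,1],[0,0,0,0,0,0.26,1],[0,0,0,0,0,0.26,1]])

```text
t: 35.1
tool_pos: [0.5527, -0.2723, 0.0492]
tool_rot: [-2.218, -2.222, 0.001]
contact_force: [-0.4, -0.6, -0.9]
opening: 0.0152
grip_force: 59.0
```

Emit:
carry_out(rows=[[0,0,0,0.03,0,0,1],[0,0,0,0.07,0,0,1],[0,0,0,0.07,0,0,1],[0,0,0,0.07,0,0,1]])

```text
t: 35.5
tool_pos: [0.5537, -0.2521, 0.0512]
tool_rot: [2.218, 2.222, 0.0]
contact_force: [-0.3, -0.0, -0.8]
opening: 0.0153
grip_force: 59.0
```

Emit:
carry_out(rows=[[0,0,0,0.01,-0.003,0.002,1],[0,0,0,0.018,-0.003,0.002,1],[0,0,0,0.018,-0.003,0.002,1]])

```text
t: 35.8
tool_pos: [0.5522, -0.2468, 0.0497]
tool_rot: [-2.22, -2.222, 0.0]
contact_force: [0.8, -0.3, -0.7]
opening: 0.0154
grip_force: 59.0
```

Emit:
carry_out(rows=[[0,0,0,0.003,0,0,1],[0,0,0,0.007,0,0,1],[0,0,0,0.007,0,0,1]])

```text
t: 36.1
tool_pos: [0.5525, -0.2451, 0.0501]
tool_rot: [2.22, 2.222, 0.0]
contact_force: [-0.4, 0.1, 0.1]
opening: 0.0151
grip_force: 59.1
```

Emit:
carry_out(rows=[[0,0,0,0.003,0,0,1],[0,0,0,0.007,0,0,1],[0,0,0,0.007,0,0,1]])

```text
t: 36.4
tool_pos: [0.5525, -0.2427, 0.0501]
tool_rot: [2.22, 2.222, 0.001]
contact_force: [-0.2, -0.3, 0.6]
opening: 0.0153
grip_force: 59.2
```

Emit:
carry_out(rows=[[0,0,0,0.003,0,0,1],[0,0,0,0.007,0,0,1],[0,0,0,0.007,0,0,1]])

```text
t: 36.7
tool_pos: [0.5526, -0.2412, 0.0502]
tool_rot: [2.219, 2.221, -0.001]
contact_force: [-0.4, -2.8, 1.1]
opening: 0.0152
grip_force: 59.2
```

Emit:
carry_out(rows=[[0,0,0,0.003,0,0,1],[0,0,0,0.007,0,0,1],[0,0,0,0.007,0,0,1]])

```text
t: 37.0
tool_pos: [0.5526, -0.2399, 0.0503]
tool_rot: [2.219, 2.221, -0.002]
contact_force: [0.5, -6.2, 1.5]
opening: 0.0148
grip_force: 59.3
```

Emit:
carry_out(rows=[[0,0,0,0.005,0,0,1],[0,0,0,0.01,0,0,1],[0,0,0,0.014,0,0,1],[0,0,0,0.014,0,0,1]])

```text
t: 37.4
tool_pos: [0.5526, -0.2361, 0.0504]
tool_rot: [2.218, 2.22, -0.003]
contact_force: [-0.0, -6.4, -0.1]
opening: 0.0153
grip_force: 59.3
```

Emit:
carry_out(rows=[[0,0,0,0.006,0,0,1],[0,0,0,0.012,0,0,1],[0,0,0,0.012,0,0,1]])

```text
t: 37.7
tool_pos: [0.5526, -0.2322, 0.0503]
tool_rot: [2.219, 2.22, -0.002]
contact_force: [0.3, -5.8, 0.8]
opening: 0.0149
grip_force: 59.3
```

Emit:
carry_out(rows=[[0,0,0,-0.02,0,0,1],[0,0,0,-0.08,0,0,1],[0,0,0,-0.15,0,0,1],[0,0,0,-0.15,0,-0.1,1],[0,0,0,-0.15,0,-0.26,1]])

```text
t: 38.2
tool_pos: [0.5489, -0.276, 0.123]
tool_rot: [-2.215, -2.213, 0.004]
contact_force: [1.7, 0.0, -1.1]
opening: 0.0149
grip_force: 59.0
```

Emit:
carry_out(rows=[[0,0,0,0.12,0,0,1],[0,0,0,0.27,0,0,1],[0,0,0,0.42,0,0,1],[0,0,0,0.54,0,0,1],[0,0,0,0.6,0,0,1]])

```text
t: 38.7
tool_pos: [0.5516, -0.0944, 0.1268]
tool_rot: [-2.218, -2.222, 0.001]
contact_force: [-0.1, -1.3, -0.7]
opening: 0.0146
grip_force: 59.0
```

Emit:
carry_out(rows=[[0,0,0,0.12,0,0,1],[0,0,0,0.27,0.006,0,1],[0,0,0,0.42,0.006,0,1],[0,0,0,0.49,0.006,0,1],[0,0,0,0.49,0.006,0,1]])

```text
t: 39.2
tool_pos: [0.5537, 0.0525, 0.127]
tool_rot: [-2.216, -2.225, 0.001]
contact_force: [0.1, -0.1, -1.0]
opening: 0.0152
grip_force: 59.0
```

Emit:
carry_out(rows=[[0,0,0,0,0,0.1,1],[0,0,0,0,0,0.18,1],[0,0,0,0,0,0.235,1],[0,0,0,0,0,0.26,1],[0,0,0,0,0,0.26,1]])

```text
t: 39.7
tool_pos: [0.553, 0.0499, 0.0482]
tool_rot: [-2.221, -2.219, 0.004]
contact_force: [-0.0, 0.7, -0.2]
opening: 0.0152
grip_force: 59.0
```

Emit:
carry_out(rows=[[0,0,0,-0.05,0,0,1],[0,0,0,-0.1,0,0,1],[0,0,0,-0.1,0,0,1],[0,0,0,-0.1,0,0,1]])

```text
t: 40.1
tool_pos: [0.5545, 0.0203, 0.0507]
tool_rot: [2.222, 2.22, 0.002]
contact_force: [-0.4, 0.3, -0.9]
opening: 0.0152
grip_force: 59.0
```

Emit:
carry_out(rows=[[0,0,0,-0.012,0,0.001,1],[0,0,0,-0.025,0,0.001,1],[0,0,0,-0.035,0,0.001,1],[0,0,0,-0.035,0,0.001,1]])

```text
t: 40.5
tool_pos: [0.5544, 0.0103, 0.05]
tool_rot: [2.22, 2.222, 0.0]
contact_force: [0.8, -0.7, 1.5]
opening: 0.0147
grip_force: 59.3
```

Emit:
carry_out(rows=[[0,0,0,-0.006,0,0,1],[0,0,0,-0.01,0,0,1],[0,0,0,-0.01,0,0,1]])

```text
t: 40.8
tool_pos: [0.5544, 0.0076, 0.05]
tool_rot: [2.22, 2.222, 0.001]
contact_force: [0.2, 0.3, 3.4]
opening: 0.015
grip_force: 59.5
```

Emit:
carry_out(rows=[[0,0,0,-0.006,0,0,1],[0,0,0,-0.012,0,0,1],[0,0,0,-0.012,0,0,1]])

```text
t: 41.1
tool_pos: [0.5544, 0.0052, 0.0501]
tool_rot: [-2.22, -2.221, -0.004]
contact_force: [-0.2, 6.5, 5.2]
opening: 0.015
grip_force: 59.8
```

Emit:
carry_out(rows=[[0,0,0,-0.006,0,0,1],[0,0,0,-0.012,0,0,1],[0,0,0,-0.012,0,0,1]])

```text
t: 41.4
tool_pos: [0.5544, 0.002, 0.0501]
tool_rot: [-2.22, -2.221, -0.005]
contact_force: [-0.3, 7.4, 5.7]
opening: 0.0149
grip_force: 59.9
```

Emit:
carry_out(rows=[[0,0,0,-0.006,0,0,1],[0,0,0,-0.012,0,0,1],[0,0,0,-0.012,0,0,1]])

```text
t: 41.7
tool_pos: [0.5544, -0.0018, 0.0501]
tool_rot: [-2.22, -2.221, -0.004]
contact_force: [-0.1, 6.5, 6.5]
opening: 0.0153
grip_force: 59.9
```

Emit:
carry_out(rows=[[0,0,0,-0.005,0,-0.001,1],[0,0,0,-0.01,0,-0.001,1],[0,0,0,-0.015,0,-0.001,1],[0,0,0,-0.015,0,-0.001,1]])

```text
t: 42.1
tool_pos: [0.5541, -0.007, 0.0501]
tool_rot: [-2.22, -2.222, -0.002]
contact_force: [-0.7, 5.5, 6.0]
opening: 0.015
grip_force: 59.8
```

Emit:
carry_out(rows=[[0,0,0,0.02,0,0,1],[0,0,0,0.08,0,0,1],[0,0,0,0.16,0,0,1],[0,0,0,0.16,0,-0.1,1],[0,0,0,0.16,0,-0.26,1]])

```text
t: 42.6
tool_pos: [0.5495, 0.0409, 0.1228]
tool_rot: [-2.214, -2.218, 0.014]
contact_force: [0.1, -0.0, -1.2]
opening: 0.0149
grip_force: 59.0
```

Emit:
carry_out(rows=[[0,0,0,-0.12,0,0,1],[0,0,0,-0.27,0,0,1],[0,0,0,-0.42,0,0,1],[0,0,0,-0.54,0,0,1],[0,0,0,-0.6,0,0,1]])

```text
t: 43.1
tool_pos: [0.5528, -0.1422, 0.1265]
tool_rot: [-2.223, -2.218, 0.003]
contact_force: [0.2, -0.1, -0.9]
opening: 0.0154
grip_force: 59.0
```

Emit:
carry_out(rows=[[0,0,0,-0.12,0,0,1],[0,0,0,-0.27,-0.006,0,1],[0,0,0,-0.42,-0.006,0,1],[0,0,0,-0.45,-0.006,0,1],[0,0,0,-0.45,-0.006,0,1]])

```text
t: 43.6
tool_pos: [0.5517, -0.2753, 0.1267]
tool_rot: [-2.222, -2.219, 0.001]
contact_force: [0.3, 1.0, -0.6]
opening: 0.0148
grip_force: 59.0
```

Emit:
carry_out(rows=[[0,0,0,0,0,0.1,1],[0,0,0,0,0,0.18,1],[0,0,0,0,0,0.235,1],[0,0,0,0,0,0.26,1],[0,0,0,0,0,0.26,1]])

```text
t: 44.1
tool_pos: [0.5517, -0.2732, 0.0484]
tool_rot: [-2.217, -2.222, 0.001]
contact_force: [0.5, 0.2, -1.5]
opening: 0.015
grip_force: 59.0
```

Emit:
carry_out(rows=[[0,0,0,0.04,0,0,1],[0,0,0,0.08,0,0,1],[0,0,0,0.08,0,0,1],[0,0,0,0.08,0,0,1]])

```text
t: 44.5
tool_pos: [0.5528, -0.2503, 0.0507]
tool_rot: [2.218, 2.222, 0.0]
contact_force: [0.8, -0.3, -1.1]
opening: 0.0152
grip_force: 59.0
```

Emit:
carry_out(rows=[[0,0,0,0.015,0,0.001,1],[0,0,0,0.03,0,0.001,1],[0,0,0,0.045,0,0.001,1],[0,0,0,0.045,0,0.001,1]])

```text
t: 44.9
tool_pos: [0.5528, -0.2371, 0.0501]
tool_rot: [2.219, 2.222, 0.0]
contact_force: [0.2, -1.6, 1.8]
opening: 0.0149
grip_force: 59.3
```

Emit:
carry_out(rows=[[0,0,0,0.006,0,0,1],[0,0,0,0.012,0,0,1],[0,0,0,0.012,0,0,1]])

```text
t: 45.2
tool_pos: [0.5528, -0.2341, 0.0501]
tool_rot: [2.22, 2.221, -0.0]
contact_force: [0.1, -4.0, 2.9]
opening: 0.0153
grip_force: 59.5
```

Emit:
carry_out(rows=[[0,0,0,0.006,0,0,1],[0,0,0,0.012,0,0,1],[0,0,0,0.012,0,0,1]])

```text
t: 45.5
tool_pos: [0.5526, -0.2294, 0.05]
tool_rot: [-2.221, -2.222, -0.002]
contact_force: [-0.2, -1.3, 5.4]
opening: 0.015
grip_force: 59.8
```

Emit:
carry_out(rows=[[0,0,0,0.006,0,0,1],[0,0,0,0.012,0,0,1],[0,0,0,0.012,0,0,1]])

```text
t: 45.8
tool_pos: [0.5527, -0.2255, 0.05]
tool_rot: [-2.22, -2.222, -0.002]
contact_force: [0.5, -1.7, 5.3]
opening: 0.0151
grip_force: 59.8
```

Emit:
carry_out(rows=[[0,0,0,0.004,0,0,1],[0,0,0,0.008,0,0,1],[0,0,0,0.008,0,0,1]])

```text
t: 46.1
tool_pos: [0.5527, -0.2231, 0.05]
tool_rot: [-2.22, -2.222, -0.002]
contact_force: [0.3, -0.8, 5.9]
opening: 0.015
grip_force: 59.8
```

Emit:
carry_out(rows=[[0,0,0,-0.02,0,-0.002,1],[0,0,0,-0.08,0,-0.002,1],[0,0,0,-0.16,0,-0.002,1],[0,0,0,-0.173,-0.08,-0.002,1],[0,0,0,-0.173,-0.176,-0.002,1]])

```text
t: 46.6
tool_pos: [0.4984, -0.277, 0.0487]
tool_rot: [-2.22, -2.22, 0.001]
contact_force: [-0.6, -0.3, -1.6]
opening: 0.0149
grip_force: 59.1
```

Emit:
carry_out(rows=[[0,0,0,0,0,0.03,1],[0,0,0,0,0,0.08,1],[0,0,0,0,0,0.115,1],[0,0,0,0,0,0.12,1],[0,0,0,0,0,0.12,1]])

```text
t: 47.1
tool_pos: [0.4996, -0.2754, 0.0131]
tool_rot: [-2.219, -2.222, 0.0]
contact_force: [0.3, 0.2, -0.6]
opening: 0.0151
grip_force: 59.1
```

Emit:
carry_out(rows=[[0,0,0,0,0,0,1],[0,0,0,0,0,0,1]])

```text
t: 47.3
tool_pos: [0.5001, -0.276, 0.0146]
tool_rot: [2.219, 2.222, 0.0]
contact_force: [0.6, -0.1, -1.3]
opening: 0.0152
grip_force: 59.1
```

Emit:
carry_out(rows=[[0,0,0,0,0,0.006,1],[0,0,0,0,0,0.011,1],[0,0,0,0,0,0.011,1],[0,0,0,0,0,0.011,-1],[0,0,0,0,0,0.011,-1]])

```text
t: 47.8
tool_pos: [0.4995, -0.2759, 0.0109]
tool_rot: [2.221, 2.222, -0.0]
contact_force: [0.3, 0.4, -0.3]
opening: 0.0433
grip_force: 0.0
```

Emit:
carry_out(rows=[[0,0,0,0,0,0,-1],[0,0,0,0,0,0,-1],[0,0,0,0,0,0,-1],[0,0,0,0,0,-0.04,-1],[0,0,0,0,0,-0.12,-1]])

```text
t: 48.3
tool_pos: [0.498, -0.2748, 0.0456]
tool_rot: [-2.217, -2.219, 0.001]
contact_force: [-0.1, 0.3, 0.5]
opening: 0.0852
grip_force: 0.0
```

Emit:
carry_out(rows=[[0,0,0,0,0,-0.12,-1],[0,0,0,0,0,-0.25,-1],[0,0,0,0,0,-0.38,-1],[0,0,0,0,0,-0.38,-1]])

```text
t: 48.7
tool_pos: [0.5031, -0.2784, 0.1696]
tool_rot: [2.211, 2.213, 0.003]
contact_force: [-0.2, -0.4, 1.1]
opening: 0.0852
grip_force: 0.0
```

```bash
python3 - <<'E'
from h import *
import pickle
st(); d=im("wrist"); cv2.imwrite("pics/w10.png",cv2.resize(d["img"],(784,588))); pickle.dump(d,open("w10.pkl","wb"))
E
```

```text
t 48.7 p [ 0.5031 -0.2784  0.1696] xdeg 90.05 tilt [ 0.0113 -0.0083] q [-0.63 -0.03  1.8  -0.    1.36 -0.64] F [-0.2 -0.4  1.1] op 0.0852 g 0.0
```

View pics/w10.png

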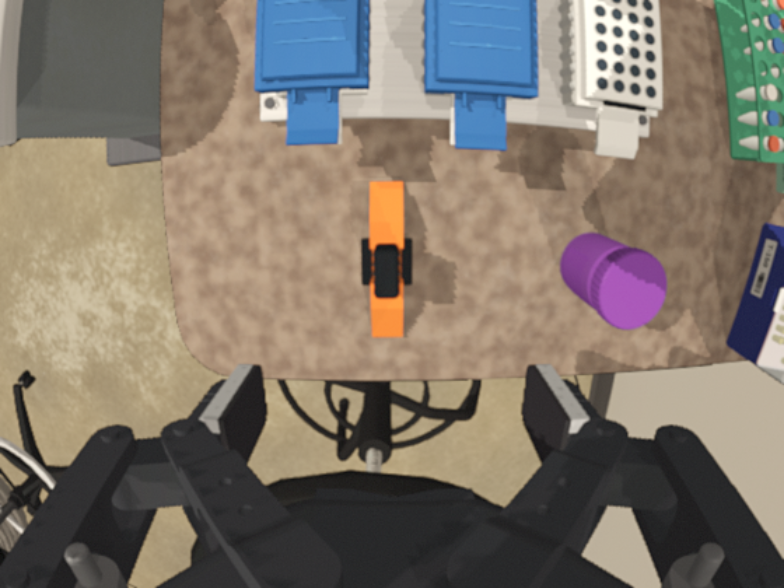

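Wedge lies flat at (387,260), covers seated in place. From here I'll measure by code.

Emit:
carry_out(rows=[[0,0,0,0.14,-0.04,-0.05,-1],[0,0,0,0.28,-0.08,-0.1,-1],[0,0,0,0.42,-0.137,-0.11,-1],[0,0,0,0.54,-0.137,-0.11,-1],[0,0,0,0.54,-0.137,-0.11,-1]])

```text
t: 49.25
tool_pos: [0.4573, -0.1105, 0.1929]
tool_rot: [-2.214, -2.226, -0.001]
contact_force: [0.2, 0.1, 0.1]
opening: 0.0856
grip_force: 0.0
```

Emit:
carry_out(rows=[[0,0,0,0,0,0,-1],[0,0,0,0,0,0,-1],[0,0,0,0,0,0,-1]])

```text
t: 49.55
tool_pos: [0.4583, -0.1149, 0.1934]
tool_rot: [-2.222, -2.22, 0.001]
contact_force: [0.9, -0.5, -0.6]
opening: 0.0855
grip_force: 0.0
```

```bash
cat >> h.py <<'E'
from scipy.optimize import minimize
def box(x0,x1,y0,y1,z0,z1,cut=0):
    P=[(x0,y0),(x1,y0),(x1,y1-cut),(x1-cut,y1),(x0+cut,y1),(x0,y1-cut)] if cut else [(x0,y0),(x1,y0),(x1,y1),(x0,y1)]
    return np.array([(a,b,z) for z in (z0,z1) for a,b in P])*1e-3
PARTS=[box(-32,32,-50,50,0,15,12),box(-27,27,-45,45,15,20,10)]
for s in (1,-1):
    PARTS.append(box(-15,15,*sorted((s*50,s*74)),3.5,6.5))
    PARTS.append(np.array([(a,s*b,z) for a in (-15,15) for b,z in ((74,3.5),(83,8.7),(73,6.5),(81.5,11.3))])*1e-3)
def sil(d,x,y,yaw,zb):   # yaw = direction of cover's +y in world minus 90deg
    M=np.zeros(d["img"].shape[:2],np.uint8); R=Ro.from_euler("z",yaw).as_matrix(); k=16
    for p in PARTS:
        q=proj(d,p@R.T+[x,y,zb]); cv2.fillConvexPoly(M,cv2.convexHull((q*k).round().astype(np.int32)),1,shift=4)
    return M
def fit(d,x,y,yaw,zb):
    hsv=cv2.cvtColor(d["img"],cv2.COLOR_BGR2HSV); m=cv2.inRange(hsv,(100,110,40),(118,255,255))
    roi=cv2.dilate(sil(d,x,y,yaw,zb),np.ones((17,17)))
    m=((m>0)&(roi>0)).astype(np.uint8); m=cv2.morphologyEx(m,cv2.MORPH_CLOSE,np.ones((5,5)))
    mf=cv2.GaussianBlur(m.astype(np.float32),(0,0),1.5)
    f=lambda p:((cv2.GaussianBlur(sil(d,x+p[0]/1e3,y+p[1]/1e3,yaw+p[2]/50,zb).astype(np.float32),(0,0),1.5)-mf)**2).sum()
    r=minimize(f,[0,0,0],method="Nelder-Mead",options=dict(initial_simplex=[[0,0,0],[4,0,0],[0,4,0],[0,0,3]]))
    X,Y,W=x+r.x[0]/1e3,y+r.x[1]/1e3,yaw+r.x[2]/50
    s=sil(d,X,Y,W,zb); print("fit",round(X,4),round(Y,4),"yaw deg",round(np.degrees(W),2),"IoU",round((s&m).sum()/(s|m).sum(),3))
    return X,Y,W
def intool(f):
    o=get_obs();R=Ro.from_rotvec(o["tool_rot"]).as_matrix()
    p=R.T@np.array([f[0]-o["tool_pos"][0],f[1]-o["tool_pos"][1],0]); a=R.T@[-np.sin(f[2]),np.cos(f[2]),0]
    print("in tool mm",(p[:2]*1e3).round(2),"cut dir vs tool x deg",np.degrees(np.arctan2(a[1],a[0])).round(2))
E
python3 - <<'E'
from h import *
st(); d=im("wrist"); f=fit(d,.459,-.1134,-.01,.046); intool(f)
f=fit(d,.554,-.1147,-.01,.046); intool(f)
s=im("side"); fit(s,.459,-.1134,-.01,.046); fit(s,.4835,.1938,np.radians(80),0)
E
```

```text
t 49.55 p [ 0.4583 -0.1149  0.1934] xdeg 89.96 tilt [-0.0009  0.0002] q [-0.4  -0.3   2.   -0.    1.44 -0.4 ] F [ 0.9 -0.5 -0.6] op 0.0855 g 0.0
fit 0.4586 -0.1133 yaw deg -0.2 IoU 0.934
in tool mm [1.51 0.29] cut dir vs tool x deg 0.15
fit 0.5537 -0.1153 yaw deg -0.42 IoU 0.889
in tool mm [-0.4  95.41] cut dir vs tool x deg 0.38
fit 0.4604 -0.1156 yaw deg -0.75 IoU 0.884
fit 0.4812 0.2088 yaw deg 67.86 IoU 0.226
```

```bash
python3 - <<'E'
from h import *
s=im("side"); hsv=cv2.cvtColor(s["img"],cv2.COLOR_BGR2HSV); m=cv2.inRange(hsv,(100,110,40),(118,255,255))
n,l,st_,c=cv2.connectedComponentsWithStats(m)
for i in range(1,n):
    if st_[i,4]>60: print(st_[i],c[i].round(1),at(s,c[i],.012).round(4))
s0=cv2.imread("pics/side0.png");m=cv2.inRange(cv2.cvtColor(s0,cv2.COLOR_BGR2HSV),(100,110,40),(118,255,255))
n,l,st_,c=cv2.connectedComponentsWithStats(m)
for i in range(1,n):
    if st_[i,4]>60: print("t0",st_[i],c[i].round(1))
E
```

```text
[162 141  10   9  68] [166.7 145.2] [0.4475 0.4043 0.012 ]
[318 155  44  30 562] [336.3 173.1] [0.8529 0.0825 0.012 ]
[175 189  30  11 220] [190.  193.3] [0.4455 0.214  0.012 ]
[ 261  243   38   55 1130] [279. 270.] [ 0.5633 -0.1089  0.012 ]
[ 226  255   38   60 1220] [243.9 285.3] [ 0.4641 -0.1049  0.012 ]
t0 [162 141  10   9  67] [166.7 145.3]
t0 [318 155  44  30 547] [336.2 173. ]
t0 [177 181  57  28 866] [205.3 194.7]
t0 [ 259  241   39   58 1163] [278.3 269.8]
t0 [ 225  256   39   60 1236] [244.  286.1]
```

Emit:
carry_out(rows=[[0,0,0,0.12,0,0,-1],[0,0,0,0.27,0,0,-1],[0,0,0,0.42,0,0,-1],[0,0,0,0.54,0,0,-1],[0,0,0,0.6,0,0,-1]])

```text
t: 50.2
tool_pos: [0.458, 0.0681, 0.1938]
tool_rot: [-2.218, -2.224, -0.001]
contact_force: [0.1, 0.1, -0.2]
opening: 0.0851
grip_force: 0.0
```

Emit:
carry_out(rows=[[0,0,0,0.12,0.02,0,-1],[0,0,0,0.27,0.05,0.05,-1],[0,0,0,0.4,0.083,0.1,-1],[0,0,0,0.43,0.083,0.14,-1]])

```text
t: 50.6
tool_pos: [0.4835, 0.1978, 0.1511]
tool_rot: [-2.217, -2.225, -0.001]
contact_force: [0.2, -0.6, 0.2]
opening: 0.0856
grip_force: 0.0
```

Emit:
carry_out(rows=[[0,0,-0.045,0,0,0,-1],[0,0,-0.09,0,0,0,-1],[0,0,-0.135,0,0,0,-1],[0,0,-0.18,0,0,0,-1],[0,0,-0.225,0,0,0,-1]])

```text
t: 51.1
tool_pos: [0.4831, 0.1942, 0.1515]
tool_rot: [-1.307, -2.856, 0.001]
contact_force: [-0.0, 0.3, 0.4]
opening: 0.0856
grip_force: 0.0
```

Emit:
carry_out(rows=[[0,0,-0.045,0,0,0,-1],[0,0,-0.09,0,0,0,-1],[0,0,-0.135,0,0,0,-1],[0,0,-0.18,0,0,0,-1],[0,0,-0.219,0,0,0,-1]])

```text
t: 51.6
tool_pos: [0.4831, 0.1942, 0.1516]
tool_rot: [-0.268, -3.13, 0.001]
contact_force: [-0.8, -0.5, 0.4]
opening: 0.0858
grip_force: 0.0
```

Emit:
carry_out(rows=[[0,0,0,0,0,0,-1],[0,0,0,0,0,0,-1],[0,0,0,0,0,0,-1]])

```text
t: 51.9
tool_pos: [0.483, 0.1948, 0.1517]
tool_rot: [-0.278, -3.129, 0.0]
contact_force: [0.6, -0.5, -0.2]
opening: 0.0852
grip_force: 0.0
```

```bash
python3 - <<'E'
from h import *
st(); d=im("wrist"); cv2.imwrite("pics/w11.png",d["img"]); f=fit(d,.4835,.1938,np.radians(80),0); intool(f)
s=im("side"); fit(s,*f,0)
hsv=cv2.cvtColor(d["img"],cv2.COLOR_BGR2HSV); m=cv2.inRange(hsv,(100,110,40),(118,255,255))
n,l,st_,c=cv2.connectedComponentsWithStats(m)
for i in range(1,n):
    if st_[i,4]>200: print(st_[i],c[i].round(1),at(d,c[i],.012).round(4))
E
```

```text
t 51.9 p [0.483  0.1948 0.1517] xdeg 169.84 tilt [-0.0002 -0.0001] q [ 0.24 -0.14  1.93 -0.    1.35 -1.15] F [ 0.6 -0.5 -0.2] op 0.0852 g 0.0
fit 0.4939 0.2116 yaw deg 73.75 IoU 0.545
in tool mm [-7.82 18.41] cut dir vs tool x deg 6.12
fit 0.4876 0.2232 yaw deg 79.08 IoU 0.84
[ 278  104   72  173 9355] [312.4 191.8] [0.4832 0.2252 0.012 ]
[467 112  29  34 738] [481.  128.6] [0.448  0.4025 0.012 ]
[   0  203   48   63 2059] [ 18.5 234.6] [ 0.4695 -0.1231  0.012 ]
[   0  286   73   52 2708] [ 30.5 310.4] [ 0.5744 -0.1635  0.012 ]
```

```bash
python3 - <<'E'
from h import *
d=im("wrist")
for a in (72,80,88): f=fit(d,.484,.223,np.radians(a),0)
intool(f)
E
```

```text
fit 0.4877 0.2247 yaw deg 79.41 IoU 0.946
fit 0.4877 0.2247 yaw deg 79.5 IoU 0.95
fit 0.4879 0.2249 yaw deg 80.14 IoU 0.935
in tool mm [ 0.41 30.22] cut dir vs tool x deg -0.23
```

Emit:
carry_out(rows=[[0,0,0,0,0.05,0,-1],[0,0,0,0,0.1,-0.008,-1],[0,0,0,0,0.1,-0.008,-1],[0,0,0,0,0.1,-0.008,-1]])

```text
t: 52.45
tool_pos: [0.4882, 0.2255, 0.1543]
tool_rot: [0.272, 3.13, -0.0]
contact_force: [0.7, -0.2, -0.3]
opening: 0.0853
grip_force: 0.0
```

```bash
python3 - <<'E'
from h import *
st();d=im("wrist")
for a in (76,80,84): f=fit(d,.4877,.2247,np.radians(a),0);intool(f)
E
```

```text
t 52.45 p [0.4882 0.2255 0.1543] xdeg 170.05 tilt [ 0.0001 -0.0002] q [ 0.29 -0.1   1.89 -0.    1.35 -1.1 ] F [ 0.7 -0.2 -0.3] op 0.0853 g 0.0
fit 0.4878 0.2247 yaw deg 79.28 IoU 0.949
in tool mm [ 0.27 -0.4 ] cut dir vs tool x deg 0.73
fit 0.4874 0.2249 yaw deg 79.68 IoU 0.953
in tool mm [ 0.68 -0.34] cut dir vs tool x deg 0.33
fit 0.4875 0.2245 yaw deg 79.25 IoU 0.951
in tool mm [ 0.56 -0.67] cut dir vs tool x deg 0.77
```

Emit:
carry_out(rows=[[0,0,0.045,0,0,-0.05,-1],[0,0,0.09,0,0,-0.1,-1],[0,0,0.135,0,0,-0.1,-1],[0,0,0.18,0,0,-0.1,-1],[0,0,0.225,0,0,-0.1,-1]])

```text
t: 53.0
tool_pos: [0.4882, 0.2244, 0.1843]
tool_rot: [1.35, 2.837, -0.0]
contact_force: [0.1, -1.2, 0.8]
opening: 0.0853
grip_force: 0.0
```

Emit:
carry_out(rows=[[0,0,0.045,0,0,0,-1],[0,0,0.09,0,0,0,-1],[0,0,0.135,0,0,0,-1],[0,0,0.18,0,0,0,-1],[0,0,0.222,0,0,0,-1]])

```text
t: 53.5
tool_pos: [0.4881, 0.2243, 0.1841]
tool_rot: [-2.238, -2.205, 0.001]
contact_force: [-0.4, 0.3, 0.5]
opening: 0.0853
grip_force: 0.0
```

Emit:
carry_out(rows=[[0,0,0,-0.12,0,0,-1],[0,0,0,-0.27,-0.02,0,-1],[0,0,0,-0.42,-0.05,0,-1],[0,0,0,-0.54,-0.09,0,-1],[0,0,0,-0.6,-0.098,0,-1]])

```text
t: 54.0
tool_pos: [0.4561, 0.0425, 0.184]
tool_rot: [2.234, 2.209, -0.001]
contact_force: [1.1, 0.1, -0.6]
opening: 0.0857
grip_force: 0.0
```

Emit:
carry_out(rows=[[0,0,0,-0.12,0,0,-1],[0,0,0,-0.27,0,0,-1],[0,0,0,-0.42,0,0,-1],[0,0,0,-0.529,0,0,-1],[0,0,0,-0.529,0,0,-1]])

```text
t: 54.5
tool_pos: [0.4555, -0.1171, 0.1844]
tool_rot: [2.237, 2.205, -0.001]
contact_force: [-0.2, 0.3, 0.2]
opening: 0.0856
grip_force: 0.0
```

Emit:
carry_out(rows=[[0,0,0,0,0,0,-1],[0,0,0,0,0,0,-1],[0,0,0,0,0,0,-1]])

```text
t: 54.8
tool_pos: [0.4559, -0.1127, 0.1841]
tool_rot: [-2.229, -2.214, -0.0]
contact_force: [-0.3, -0.1, -0.2]
opening: 0.0853
grip_force: 0.0
```

```bash
python3 - <<'E'
from h import *
st();d=im("wrist")
for a in (-2,2): f=fit(d,.4586,-.1133,np.radians(a),.046);intool(f)
E
```

```text
t 54.8 p [ 0.4559 -0.1127  0.1841] xdeg 89.61 tilt [-0.0001  0.0002] q [-0.4  -0.3   2.01  0.    1.43 -0.39] F [-0.3 -0.1 -0.2] op 0.0853 g 0.0
fit 0.4586 -0.1131 yaw deg -0.29 IoU 0.93
in tool mm [-0.36  2.71] cut dir vs tool x deg -0.1
fit 0.4587 -0.1122 yaw deg -0.44 IoU 0.93
in tool mm [0.52 2.8 ] cut dir vs tool x deg 0.05
```

Emit:
carry_out(rows=[[0,0,0,0,0.009,0.1,-1],[0,0,0,0,0.009,0.22,-1],[0,0,0,0,0.009,0.33,-1],[0,0,0,0,0.009,0.4,-1],[0,0,0,0,0.009,0.42,-1]])

```text
t: 55.35
tool_pos: [0.4565, -0.1121, 0.0552]
tool_rot: [-2.226, -2.21, 0.003]
contact_force: [0.3, 0.5, 0.2]
opening: 0.0855
grip_force: 0.0
```

Emit:
carry_out(rows=[[0,0,0,0,0,0.02,-1],[0,0,0,0,0,0.045,-1],[0,0,0,0,0,0.065,-1],[0,0,0,0,0,0.07,-1],[0,0,0,0,0,0.07,-1]])

```text
t: 55.85
tool_pos: [0.4587, -0.1139, 0.0374]
tool_rot: [2.231, 2.212, 0.0]
contact_force: [-0.3, 0.2, 0.1]
opening: 0.0857
grip_force: 0.0
```

Emit:
carry_out(rows=[[0,0,0,0,0,0,-1]])

```text
t: 55.95
tool_pos: [0.4589, -0.114, 0.0377]
tool_rot: [2.231, 2.211, 0.001]
contact_force: [0.4, -0.1, 0.6]
opening: 0.0855
grip_force: 0.0
```

Emit:
carry_out(rows=[[0,0,0,0,0,0,1],[0,0,0,0,0,0,1],[0,0,0,0,0,0,1],[0,0,0,0,0,0,1],[0,0,0,0,0,0,1]], force=25)

```text
t: 56.45
tool_pos: [0.4589, -0.114, 0.0377]
tool_rot: [2.231, 2.211, 0.0]
contact_force: [-0.2, -1.0, 4.7]
opening: 0.0634
grip_force: 31.8
```

Emit:
carry_out(rows=[[0,0,0,0,0,-0.005,1],[0,0,0,0,0,-0.012,1],[0,0,0,0,0,-0.025,1],[0,0,0,0,0,-0.04,1],[0,0,0,0,0,-0.06,1]])

```text
t: 56.95
tool_pos: [0.4583, -0.1136, 0.0553]
tool_rot: [-2.23, -2.211, 0.0]
contact_force: [0.3, -0.0, -1.0]
opening: 0.0633
grip_force: 31.2
```

Emit:
carry_out(rows=[[0,0,0,0,0,-0.08,1],[0,0,0,0,0,-0.2,1],[0,0,0,0,0,-0.3,1],[0,0,0,0,0,-0.35,1],[0,0,0,0,0,-0.35,1]])

```text
t: 57.45
tool_pos: [0.4602, -0.1144, 0.1631]
tool_rot: [2.227, 2.208, 0.003]
contact_force: [-0.4, -0.5, -0.4]
opening: 0.0633
grip_force: 31.3
```

```bash
python3 - <<'E'
from h import *
o,R=st();s=im("side"); 
for a in (-2,2): fit(s,.4586,-.1133,np.radians(a),o["tool_pos"][2]+.008)
fit(s,.554,-.115,-.01,.046)
fit(s,.4876,.2247,np.radians(79.4),0)
E
```

```text
t 57.45 p [ 0.4602 -0.1144  0.1631] xdeg 89.51 tilt [ 0.0052 -0.0022] q [-0.4  -0.27  2.03  0.    1.38 -0.39] F [-0.4 -0.5 -0.4] op 0.0633 g 31.3
fit 0.4662 -0.1228 yaw deg -1.9 IoU 0.499
fit 0.4688 -0.1453 yaw deg 17.22 IoU 0.522
fit 0.552 -0.1187 yaw deg 3.2 IoU 0.725
fit 0.4895 0.2192 yaw deg 83.31 IoU 0.016
```

Emit:
carry_out(rows=[[0,0,0,0.1,0,0,1],[0,0,0,0.24,0,0,1],[0,0,0,0.38,0.02,0,1],[0,0,0,0.5,0.05,0,1],[0,0,0,0.56,0.09,0,1]])

```text
t: 58.0
tool_pos: [0.4852, 0.0566, 0.1573]
tool_rot: [-2.225, -2.212, 0.004]
contact_force: [-0.5, -0.2, -1.1]
opening: 0.0637
grip_force: 31.3
```

Emit:
carry_out(rows=[[0,0,0,0.12,0,0,1],[0,0,0,0.27,0,0,1],[0,0,0,0.42,0,0,1],[0,0,0,0.53,0,0,1],[0,0,0,0.57,0,0,1]])

```text
t: 58.5
tool_pos: [0.4866, 0.2271, 0.1573]
tool_rot: [-2.226, -2.214, 0.006]
contact_force: [0.5, -0.3, -0.8]
opening: 0.0633
grip_force: 31.3
```

Emit:
carry_out(rows=[[0,0,-0.04,0,0,0,1],[0,0,-0.085,0,0,0,1],[0,0,-0.13,0,0,0,1],[0,0,-0.175,0,0,0,1],[0,0,-0.22,0,0,0,1]])

```text
t: 59.0
tool_pos: [0.4875, 0.2239, 0.1579]
tool_rot: [-1.342, -2.838, 0.004]
contact_force: [-0.6, -0.8, -1.1]
opening: 0.0633
grip_force: 31.3
```

Emit:
carry_out(rows=[[0,0,-0.045,0,0,0,1],[0,0,-0.09,0,0,0,1],[0,0,-0.135,0,0,0,1],[0,0,-0.18,0,0,0,1],[0,0,-0.224,0,0,0,1]])

```text
t: 59.5
tool_pos: [0.4875, 0.2238, 0.1579]
tool_rot: [-0.281, -3.126, 0.003]
contact_force: [-0.0, 1.0, -1.1]
opening: 0.0634
grip_force: 31.3
```

Emit:
carry_out(rows=[[0,0,0,0,0,0,1],[0,0,0,0,0,0,1],[0,0,0,0,0,0,1]])

```text
t: 59.8
tool_pos: [0.4882, 0.2246, 0.1594]
tool_rot: [-0.293, -3.127, 0.001]
contact_force: [-0.2, -0.1, -1.1]
opening: 0.0634
grip_force: 31.3
```

```bash
cat >> h.py <<'E'
def delta(x,y,xdeg):
    o,R=st();p=R.T@np.array([x-o["tool_pos"][0],y-o["tool_pos"][1],0]);a=np.degrees(np.arctan2(R[1,0],R[0,0]))
    print("turn z",round(-(xdeg-a)/180,4),"shift x,y",(p[:2]/.3).round(4))
E
python3 - <<'E'
from h import *
delta(.4876,.2247,169.4)
d=im("wrist"); o=get_obs(); zb=o["tool_pos"][2]+.0083
f=fit(d,*o["tool_pos"][:2],np.radians(79.6),zb); intool(f)
E
```

```text
t 59.8 p [0.4882 0.2246 0.1594] xdeg 169.3 tilt [-0.0012 -0.0005] q [ 0.29 -0.1   1.89 -0.    1.36 -1.09] F [-0.2 -0.1 -1.1] op 0.0634 g 31.3
turn z -0.0006 shift x,y [0.0019 0.0001]
fit 0.4895 0.2264 yaw deg 79.39 IoU 0.845
in tool mm [-0.9   1.91] cut dir vs tool x deg -0.06
```

Emit:
carry_out(rows=[[0,0,0,0,0,0.1,1],[0,0,0,0,0,0.22,1],[0,0,0,0,0,0.33,1],[0,0,0,0,0,0.4,1],[0,0,0,0,0,0.43,1]])

```text
t: 60.35
tool_pos: [0.4865, 0.2243, 0.0283]
tool_rot: [-0.291, -3.124, 0.003]
contact_force: [-0.5, -0.7, -1.4]
opening: 0.0635
grip_force: 31.3
```

Emit:
carry_out(rows=[[0,0,0,0,0,0.01,1],[0,0,0,0,0,0.03,1],[0,0,0,0,0,0.04,1],[0,0,0,0,0,0.04,1],[0,0,0,0,0,0.04,1]])

```text
t: 60.85
tool_pos: [0.489, 0.2251, 0.0199]
tool_rot: [0.289, 3.127, 0.001]
contact_force: [0.4, 0.5, -1.1]
opening: 0.0632
grip_force: 31.3
```

```bash
python3 - <<'E'
from h import *
delta(.4876,.2247,169.4)
E
```

```text
t 60.85 p [0.489  0.2251 0.0199] xdeg 169.42 tilt [0.0012 0.0003] q [ 0.29  0.08  1.97 -0.    1.1  -1.09] F [ 0.4  0.5 -1.1] op 0.0632 g 31.3
turn z 0.0001 shift x,y [ 0.0044 -0.0023]
```

Emit:
carry_out(rows=[[0,0,0,0.002,-0.002,0.01,1],[0,0,0,0.002,-0.002,0.021,1],[0,0,0,0.002,-0.002,0.021,1]])

```text
t: 61.15
tool_pos: [0.4873, 0.2243, 0.0123]
tool_rot: [-0.29, -3.127, 0.001]
contact_force: [0.4, 0.9, -0.7]
opening: 0.0632
grip_force: 31.3
```

Emit:
carry_out(rows=[[0,0,0,0,0,0.006,1],[0,0,0,0,0,0.011,1],[0,0,0,0,0,0.011,1]])

```text
t: 61.45
tool_pos: [0.4876, 0.2244, 0.0093]
tool_rot: [-0.289, -3.128, 0.0]
contact_force: [-0.9, -0.3, -0.2]
opening: 0.0632
grip_force: 31.3
```

```bash
python3 - <<'E'
from h import *
delta(.4876,.2247,169.4)
E
```

```text
t 61.45 p [0.4876 0.2244 0.0093] xdeg 169.43 tilt [-0.0004 -0.0001] q [ 0.29  0.09  1.97 -0.    1.08 -1.09] F [-0.9 -0.3 -0.2] op 0.0632 g 31.3
turn z 0.0002 shift x,y [0.0002 0.0009]
```

Emit:
carry_out(rows=[[0,0,0,0,0,0.004,1],[0,0,0,0,0,0.007,1],[0,0,0,0,0,0.007,1]])

```text
t: 61.75
tool_pos: [0.4879, 0.2245, 0.0089]
tool_rot: [-0.289, -3.127, 0.001]
contact_force: [-5.4, -0.8, 9.3]
opening: 0.0632
grip_force: 36.5
```

Emit:
carry_out(rows=[[0,0,0,0,0,0,-1],[0,0,0,0,0,0,-1],[0,0,0,0,0,0,-1],[0,0,0,0,0,0,-1]])

```text
t: 62.15
tool_pos: [0.4877, 0.2244, 0.0073]
tool_rot: [-0.29, -3.128, 0.0]
contact_force: [0.0, -0.1, 0.1]
opening: 0.0855
grip_force: 0.0
```

Emit:
carry_out(rows=[[0,0,0,0,0,-0.05,-1],[0,0,0,0,0,-0.17,-1],[0,0,0,0,0,-0.32,-1],[0,0,0,0,0,-0.48,-1],[0,0,0,0,0,-0.54,-1]])

```text
t: 62.65
tool_pos: [0.4906, 0.2254, 0.1771]
tool_rot: [0.288, 3.119, 0.006]
contact_force: [0.9, 0.6, -0.0]
opening: 0.0854
grip_force: 0.0
```

Emit:
carry_out(rows=[[0,0,0,0,0,0,-1],[0,0,0,0,0,0,-1],[0,0,0,0,0,0,-1]])

```text
t: 62.95
tool_pos: [0.4865, 0.2241, 0.1675]
tool_rot: [-0.289, -3.125, 0.002]
contact_force: [-0.1, -0.2, -0.3]
opening: 0.0852
grip_force: 0.0
```

```bash
python3 - <<'E'
from h import *
st();d=im("wrist"); cv2.imwrite("pics/w12.png",d["img"])
for z in (.011,.015,.02): f=fit(d,.4876,.2247,np.radians(79.4),z);intool(f)
E
```

```text
t 62.95 p [0.4865 0.2241 0.1675] xdeg 169.42 tilt [-0.0034 -0.001 ] q [ 0.29 -0.11  1.88  0.    1.37 -1.09] F [-0.1 -0.2 -0.3] op 0.0852 g 0.0
fit 0.489 0.2262 yaw deg 79.76 IoU 0.978
in tool mm [-2.1   2.59] cut dir vs tool x deg -0.33
fit 0.4881 0.2265 yaw deg 79.42 IoU 0.959
in tool mm [-1.17  2.65] cut dir vs tool x deg 0.0
fit 0.4867 0.2267 yaw deg 79.66 IoU 0.927
in tool mm [0.29 2.66] cut dir vs tool x deg -0.23
```

Emit:
carry_out(rows=[[0,0,0,0,0.006,0.1,1],[0,0,0,0,0.006,0.2,1],[0,0,0,0,0.006,0.3,1],[0,0,0,0,0.006,0.36,1],[0,0,0,0,0.006,0.39,1]])

```text
t: 63.5
tool_pos: [0.4853, 0.2253, 0.0483]
tool_rot: [-0.289, -3.122, 0.004]
contact_force: [0.7, 0.7, -0.4]
opening: 0.0121
grip_force: 0.0
```

Emit:
carry_out(rows=[[0,0,0,0,0,0,1],[0,0,0,0,0,0,1],[0,0,0,0,0,0,1]])

```text
t: 63.8
tool_pos: [0.4892, 0.2266, 0.0539]
tool_rot: [0.289, 3.126, 0.001]
contact_force: [-0.4, -0.0, -0.5]
opening: -0.0
grip_force: 0.0
```

Emit:
carry_out(rows=[[0,0,0,0,0,0.015,1],[0,0,0,0,0,0.03,1],[0,0,0,0,0,0.036,1],[0,0,0,0,0,0.036,1]])

```text
t: 64.2
tool_pos: [0.4877, 0.2261, 0.0412]
tool_rot: [-0.289, -3.127, 0.001]
contact_force: [0.4, 0.1, -0.7]
opening: 0.0002
grip_force: 0.0
```

Emit:
carry_out(rows=[[0,0,0,0,0,0.006,1],[0,0,0,0,0,0.006,1],[0,0,0,0,0,0.006,1]])

```text
t: 64.5
tool_pos: [0.4881, 0.2263, 0.0399]
tool_rot: [-0.289, -3.128, 0.0]
contact_force: [0.7, 0.4, -0.8]
opening: 0.0003
grip_force: 0.0
```

Emit:
carry_out(rows=[[0,0,0,0,0,0.006,1],[0,0,0,0,0,0.006,1],[0,0,0,0,0,0.006,1]])

```text
t: 64.8
tool_pos: [0.4881, 0.2262, 0.038]
tool_rot: [-0.29, -3.128, 0.0]
contact_force: [-0.1, -0.7, 0.1]
opening: -0.0001
grip_force: 0.0
```

Emit:
carry_out(rows=[[0,0,0,0,0,0.006,1],[0,0,0,0,0,0.006,1],[0,0,0,0,0,0.006,1]])

```text
t: 65.1
tool_pos: [0.4881, 0.2262, 0.0362]
tool_rot: [-0.289, -3.128, 0.0]
contact_force: [-0.3, 0.2, -0.8]
opening: -0.0
grip_force: 0.0
```

Emit:
carry_out(rows=[[0,0,0,0,0,-0.1,-1],[0,0,0,0,0,-0.2,-1],[0,0,0,0,0,-0.3,-1],[0,0,0,0,0,-0.4,-1],[0,0,0,0,0,-0.443,-1]])

```text
t: 65.6
tool_pos: [0.4897, 0.2268, 0.1729]
tool_rot: [0.289, 3.123, 0.003]
contact_force: [0.1, -0.4, 0.5]
opening: 0.0722
grip_force: 0.0
```

Emit:
carry_out(rows=[[0,0,0,0,0,0,-1],[0,0,0,0,0,0,-1],[0,0,0,0,0,0,-1],[0,0,0,0,0,0,-1],[0,0,0,0,0,0,-1]])

```text
t: 66.1
tool_pos: [0.4875, 0.226, 0.1678]
tool_rot: [-0.289, -3.126, 0.001]
contact_force: [-0.3, 0.2, -0.2]
opening: 0.0852
grip_force: 0.0
```

```bash
python3 - <<'E'
from h import *
st();d=im("wrist"); cv2.imwrite("pics/w12.png",d["img"])
for z,a in ((.015,79.4),(.015,77),(.015,82)): f=fit(d,.4876,.2247,np.radians(a),z);intool(f)
E
```

```text
t 66.1 p [0.4875 0.226  0.1678] xdeg 169.43 tilt [-0.0022 -0.0007] q [ 0.3  -0.11  1.88 -0.    1.37 -1.09] F [-0.3  0.2 -0.2] op 0.0852 g 0.0
fit 0.488 0.2265 yaw deg 79.75 IoU 0.957
in tool mm [-0.28  0.46] cut dir vs tool x deg -0.33
fit 0.488 0.2264 yaw deg 79.57 IoU 0.961
in tool mm [-0.26  0.31] cut dir vs tool x deg -0.14
fit 0.488 0.2263 yaw deg 79.57 IoU 0.961
in tool mm [-0.29  0.26] cut dir vs tool x deg -0.15
```

Emit:
carry_out(rows=[[0,0,0.045,0,0,-0.05,-1],[0,0,0.09,0,0,-0.05,-1],[0,0,0.135,0,0,-0.05,-1],[0,0,0.18,0,0,-0.05,-1],[0,0,0.225,0,0,-0.05,-1]])

```text
t: 66.65
tool_pos: [0.488, 0.2262, 0.1839]
tool_rot: [-1.362, -2.83, 0.001]
contact_force: [0.5, 1.1, 0.8]
opening: 0.0852
grip_force: 0.0
```

Emit:
carry_out(rows=[[0,0,0.045,0,0,0,-1],[0,0,0.09,0,0,0,-1],[0,0,0.135,0,0,0,-1],[0,0,0.18,0,0,0,-1],[0,0,0.219,0,0,0,-1]])

```text
t: 67.15
tool_pos: [0.488, 0.2262, 0.1838]
tool_rot: [-2.237, -2.206, 0.001]
contact_force: [0.1, 0.2, -0.8]
opening: 0.0853
grip_force: 0.0
```

Emit:
carry_out(rows=[[0,0,0,-0.12,0,0,-1],[0,0,0,-0.27,0.05,0,-1],[0,0,0,-0.42,0.1,0,-1],[0,0,0,-0.54,0.15,0,-1],[0,0,0,-0.6,0.22,0,-1]])

```text
t: 67.65
tool_pos: [0.5526, 0.043, 0.184]
tool_rot: [2.234, 2.209, -0.001]
contact_force: [0.5, 0.5, -0.2]
opening: 0.0854
grip_force: 0.0
```

Emit:
carry_out(rows=[[0,0,0,-0.12,0,0,-1],[0,0,0,-0.27,0,0,-1],[0,0,0,-0.42,0,0,-1],[0,0,0,-0.53,0,0,-1],[0,0,0,-0.53,0,0,-1]])

```text
t: 68.15
tool_pos: [0.551, -0.1169, 0.184]
tool_rot: [2.236, 2.206, -0.001]
contact_force: [0.3, 0.9, -0.2]
opening: 0.0852
grip_force: 0.0
```

Emit:
carry_out(rows=[[0,0,0,0,0,0,-1],[0,0,0,0,0,0,-1],[0,0,0,0,0,0,-1],[0,0,0,0,0,0,-1]])

```text
t: 68.55
tool_pos: [0.5512, -0.1122, 0.1842]
tool_rot: [-2.229, -2.214, -0.0]
contact_force: [-0.2, 0.4, 0.6]
opening: 0.0853
grip_force: 0.0
```

```bash
python3 - <<'E'
from h import *
st();d=im("wrist")
for a in (-2,2): f=fit(d,.5537,-.1153,np.radians(a),.046);intool(f)
delta(f[0],f[1],90+np.degrees(f[2]))
E
```

```text
t 68.55 p [ 0.5512 -0.1122  0.1842] xdeg 89.6 tilt [-0.0001  0.0001] q [-0.33 -0.06  1.81  0.    1.4  -0.33] F [-0.2  0.4  0.6] op 0.0853 g 0.0
fit 0.5535 -0.1152 yaw deg -0.46 IoU 0.931
in tool mm [-2.8   2.21] cut dir vs tool x deg 0.05
fit 0.5533 -0.1151 yaw deg -0.39 IoU 0.932
in tool mm [-2.69  2.05] cut dir vs tool x deg -0.02
t 68.6 p [ 0.5513 -0.1124  0.1842] xdeg 89.59 tilt [0.     0.0001] q [-0.33 -0.06  1.81  0.    1.4  -0.33] F [0.9 0.3 0.9] op 0.0855 g 0.0
turn z -0.0001 shift x,y [-0.009   0.0068]
```

Emit:
carry_out(rows=[[0,0,0,-0.009,0.007,0.1,-1],[0,0,0,-0.009,0.007,0.22,-1],[0,0,0,-0.009,0.007,0.33,-1],[0,0,0,-0.009,0.007,0.4,-1],[0,0,0,-0.009,0.007,0.42,-1]])

```text
t: 69.1
tool_pos: [0.5511, -0.1148, 0.0549]
tool_rot: [-2.226, -2.209, 0.004]
contact_force: [-0.4, 0.9, 0.3]
opening: 0.0854
grip_force: 0.0
```

Emit:
carry_out(rows=[[0,0,0,0,0,0.02,-1],[0,0,0,0,0,0.045,-1],[0,0,0,0,0,0.065,-1],[0,0,0,0,0,0.07,-1],[0,0,0,0,0,0.07,-1]])

```text
t: 69.6
tool_pos: [0.5534, -0.1161, 0.0374]
tool_rot: [2.231, 2.212, 0.0]
contact_force: [0.0, 0.6, 0.3]
opening: 0.0854
grip_force: 0.0
```

Emit:
carry_out(rows=[[0,0,0,0,0,0,-1],[0,0,0,0,0,0,1],[0,0,0,0,0,0,1],[0,0,0,0,0,0,1],[0,0,0,0,0,0,1]], force=25)

```text
t: 70.1
tool_pos: [0.5536, -0.1161, 0.0378]
tool_rot: [2.231, 2.211, 0.0]
contact_force: [-1.1, 1.0, 4.9]
opening: 0.0632
grip_force: 31.4
```

Emit:
carry_out(rows=[[0,0,0,0,0,0,1],[0,0,0,0,0,0,1]])

```text
t: 70.3
tool_pos: [0.5536, -0.1161, 0.0378]
tool_rot: [2.231, 2.211, 0.0]
contact_force: [-2.1, -0.3, 6.1]
opening: 0.0634
grip_force: 31.6
```

Emit:
carry_out(rows=[[0,0,0,0,0,-0.005,1],[0,0,0,0,0,-0.012,1],[0,0,0,0,0,-0.025,1],[0,0,0,0,0,-0.04,1],[0,0,0,0,0,-0.06,1]])

```text
t: 70.8
tool_pos: [0.553, -0.116, 0.0553]
tool_rot: [-2.231, -2.211, 0.001]
contact_force: [0.1, -1.0, -0.4]
opening: 0.0633
grip_force: 30.9
```

Emit:
carry_out(rows=[[0,0,0,0,0,-0.08,1],[0,0,0,0,0,-0.2,1],[0,0,0,0,0,-0.3,1],[0,0,0,0,0,-0.37,1],[0,0,0,0,0,-0.37,1]])

```text
t: 71.3
tool_pos: [0.5557, -0.1169, 0.1711]
tool_rot: [2.226, 2.206, 0.006]
contact_force: [0.3, -0.1, -0.2]
opening: 0.0635
grip_force: 30.9
```

Emit:
carry_out(rows=[[0,0,0,0.1,0,0,1],[0,0,0,0.24,0,0,1],[0,0,0,0.38,-0.04,0,1],[0,0,0,0.5,-0.1,0,1],[0,0,0,0.56,-0.16,0,1]])

```text
t: 71.8
tool_pos: [0.505, 0.0547, 0.1643]
tool_rot: [-2.227, -2.212, 0.002]
contact_force: [0.7, 0.5, -1.2]
opening: 0.0631
grip_force: 30.9
```

Emit:
carry_out(rows=[[0,0,0,0.12,-0.03,0,1],[0,0,0,0.27,-0.05,0,1],[0,0,0,0.42,-0.05,0,1],[0,0,0,0.53,-0.05,0,1],[0,0,0,0.58,-0.05,0,1]])

```text
t: 72.3
tool_pos: [0.492, 0.2287, 0.1646]
tool_rot: [-2.227, -2.214, 0.003]
contact_force: [0.4, -0.6, -0.5]
opening: 0.0633
grip_force: 30.9
```

Emit:
carry_out(rows=[[0,0,-0.04,0,0,0,1],[0,0,-0.085,0,0,0,1],[0,0,-0.13,0,0,0,1],[0,0,-0.175,0,0,0,1],[0,0,-0.22,0,0,0,1]])

```text
t: 72.8
tool_pos: [0.4928, 0.2256, 0.1648]
tool_rot: [-1.342, -2.839, 0.003]
contact_force: [-0.8, -0.0, 0.0]
opening: 0.0633
grip_force: 30.9
```

Emit:
carry_out(rows=[[0,0,-0.045,0,0,0,1],[0,0,-0.09,0,0,0,1],[0,0,-0.135,0,0,0,1],[0,0,-0.18,0,0,0,1],[0,0,-0.224,0,0,0,1]])

```text
t: 73.3
tool_pos: [0.4928, 0.2255, 0.1648]
tool_rot: [-0.282, -3.127, 0.002]
contact_force: [-1.3, -1.0, -0.8]
opening: 0.0636
grip_force: 30.9
```

Emit:
carry_out(rows=[[0,0,0,0,0,0,1],[0,0,0,0,0,0,1],[0,0,0,0,0,0,1],[0,0,0,0,0,0,1]])

```text
t: 73.7
tool_pos: [0.4932, 0.2263, 0.166]
tool_rot: [-0.292, -3.128, 0.0]
contact_force: [-0.5, 0.8, -1.2]
opening: 0.0636
grip_force: 30.9
```

```bash
python3 - <<'E'
from h import *
delta(.4888,.2256,169.55)
E
```

```text
t 73.7 p [0.4932 0.2263 0.166 ] xdeg 169.35 tilt [-0.0003 -0.0001] q [ 0.29 -0.09  1.87 -0.    1.37 -1.09] F [-0.5  0.8 -1.2] op 0.0636 g 30.9
turn z -0.0011 shift x,y [ 0.0139 -0.0051]
```

Emit:
carry_out(rows=[[0,0,-0.001,0.014,-0.005,0.1,1],[0,0,-0.001,0.014,-0.005,0.2,1],[0,0,-0.001,0.014,-0.005,0.3,1],[0,0,-0.001,0.014,-0.005,0.38,1],[0,0,-0.001,0.014,-0.005,0.42,1]])

```text
t: 74.2
tool_pos: [0.4871, 0.2253, 0.0376]
tool_rot: [-0.285, -3.125, 0.002]
contact_force: [-1.0, -1.2, -1.0]
opening: 0.0631
grip_force: 30.8
```

Emit:
carry_out(rows=[[0,0,0,0,0,0,1],[0,0,0,0,0,0,1],[0,0,0,0,0,0,1],[0,0,0,0,0,0,1]])

```text
t: 74.6
tool_pos: [0.49, 0.2262, 0.0419]
tool_rot: [0.284, 3.126, 0.002]
contact_force: [0.3, -0.1, -0.5]
opening: 0.0635
grip_force: 30.8
```

```bash
python3 - <<'E'
from h import *
delta(.4888,.2256,169.55)
E
```

```text
t 74.6 p [0.49   0.2262 0.0419] xdeg 169.6 tilt [0.0028 0.0009] q [ 0.29  0.05  1.96  0.    1.14 -1.09] F [ 0.3 -0.1 -0.5] op 0.0635 g 30.8
turn z 0.0003 shift x,y [ 0.0037 -0.0027]
```

Emit:
carry_out(rows=[[0,0,0,0.002,-0.001,0.01,1],[0,0,0,0.002,-0.001,0.02,1],[0,0,0,0.002,-0.001,0.03,1],[0,0,0,0.002,-0.001,0.036,1],[0,0,0,0.002,-0.001,0.036,1]])

```text
t: 75.1
tool_pos: [0.4877, 0.2255, 0.0288]
tool_rot: [-0.285, -3.128, 0.001]
contact_force: [0.5, -0.5, -0.8]
opening: 0.0633
grip_force: 30.8
```

Emit:
carry_out(rows=[[0,0,0,0,0,0,1],[0,0,0,0,0,0,1],[0,0,0,0,0,0,1]])

```text
t: 75.4
tool_pos: [0.4883, 0.2256, 0.0295]
tool_rot: [0.285, 3.128, 0.0]
contact_force: [-0.7, -0.0, -1.1]
opening: 0.0636
grip_force: 30.8
```

```bash
python3 - <<'E'
from h import *
delta(.4888,.2256,169.55)
E
```

```text
t 75.4 p [0.4883 0.2256 0.0295] xdeg 169.6 tilt [0.0002 0.0001] q [ 0.29  0.06  1.96  0.    1.11 -1.09] F [-0.7 -0.  -1.1] op 0.0636 g 30.8
turn z 0.0003 shift x,y [-0.0017  0.0002]
```

Emit:
carry_out(rows=[[0,0,0,-0.002,0,0.005,1],[0,0,0,-0.002,0,0.01,1],[0,0,0,-0.002,0,0.01,1]])

```text
t: 75.7
tool_pos: [0.4886, 0.2254, 0.0261]
tool_rot: [-0.285, -3.128, 0.0]
contact_force: [0.8, 0.4, -0.8]
opening: 0.0631
grip_force: 30.8
```

Emit:
carry_out(rows=[[0,0,0,0,0,0.004,1],[0,0,0,0,0,0.007,1],[0,0,0,0,0,0.007,1]])

```text
t: 76.0
tool_pos: [0.4888, 0.2255, 0.0243]
tool_rot: [0.285, 3.129, -0.0]
contact_force: [0.2, -0.4, -0.2]
opening: 0.0634
grip_force: 30.9
```

Emit:
carry_out(rows=[[0,0,0,0,0,0.003,1],[0,0,0,0,0,0.003,1],[0,0,0,0,0,0.003,1]])

```text
t: 76.3
tool_pos: [0.4889, 0.2256, 0.024]
tool_rot: [0.285, 3.129, -0.0]
contact_force: [-1.9, -0.1, 4.3]
opening: 0.0636
grip_force: 34.0
```

Emit:
carry_out(rows=[[0,0,0,0,0,0,-1],[0,0,0,0,0,0,-1],[0,0,0,0,0,0,-1],[0,0,0,0,0,0,-1]])

```text
t: 76.7
tool_pos: [0.4887, 0.2255, 0.0232]
tool_rot: [-0.285, -3.128, -0.0]
contact_force: [-0.1, -0.5, -0.4]
opening: 0.0852
grip_force: 0.0
```

Emit:
carry_out(rows=[[0,0,0,0,0,-0.05,-1],[0,0,0,0,0,-0.12,-1],[0,0,0,0,0,-0.15,-1],[0,0,0,0,0,-0.15,1],[0,0,0,0,0,-0.15,1]])

```text
t: 77.2
tool_pos: [0.4888, 0.2255, 0.0686]
tool_rot: [0.285, 3.128, 0.0]
contact_force: [0.0, 0.2, -0.1]
opening: 0.0592
grip_force: 0.0
```

Emit:
carry_out(rows=[[0,0,0,0,0,0,1],[0,0,0,0,0,0,1],[0,0,0,0,0,0,1],[0,0,0,0,0,0,1],[0,0,0,0,0,0,1]])

```text
t: 77.7
tool_pos: [0.4887, 0.2255, 0.0682]
tool_rot: [-0.285, -3.128, 0.0]
contact_force: [0.4, -0.7, 0.2]
opening: 0.0002
grip_force: 0.0
```

Emit:
carry_out(rows=[[0,0,0,0,0,0.015,1],[0,0,0,0,0,0.03,1],[0,0,0,0,0,0.045,1],[0,0,0,0,0,0.055,1],[0,0,0,0,0,0.055,1]])

```text
t: 78.2
tool_pos: [0.4882, 0.2253, 0.0511]
tool_rot: [-0.285, -3.127, 0.001]
contact_force: [0.2, 0.5, 0.2]
opening: 0.0002
grip_force: 0.0
```

Emit:
carry_out(rows=[[0,0,0,0,0,0,1],[0,0,0,0,0,0,1]])

```text
t: 78.4
tool_pos: [0.4889, 0.2256, 0.0521]
tool_rot: [0.284, 3.128, 0.0]
contact_force: [-1.1, -0.5, -0.1]
opening: -0.0001
grip_force: 0.0
```

Emit:
carry_out(rows=[[0,0,0,0,0,-0.1,1],[0,0,0,0,0,-0.25,1],[0,0,0,0,0,-0.4,1],[0,0,0,0,0,-0.55,1],[0,0,0,0,0,-0.6,1]])

```text
t: 78.9
tool_pos: [0.4913, 0.2263, 0.2387]
tool_rot: [0.284, 3.119, 0.006]
contact_force: [0.5, -0.6, 0.8]
opening: 0.0001
grip_force: 0.0
```

Emit:
carry_out(rows=[[0,0,0,-0.15,-0.15,0,1],[0,0,0,-0.15,-0.3,0,1],[0,0,0,-0.15,-0.45,0,1],[0,0,0,-0.15,-0.6,0,1],[0,0,0,-0.15,-0.7,0,1]])

```text
t: 79.4
tool_pos: [0.4942, 0.0084, 0.2311]
tool_rot: [-0.287, -3.128, 0.001]
contact_force: [-0.5, 0.0, -0.2]
opening: -0.0002
grip_force: 0.0
```

Emit:
carry_out(rows=[[0,0,0,0,-0.15,0,1],[0,0,0,0,-0.3,0,1],[0,0,0,0,-0.45,0,1],[0,0,0,0,-0.6,0,1],[0,0,0,0,-0.7,0,1]])

```text
t: 79.9
tool_pos: [0.4562, -0.1981, 0.2312]
tool_rot: [-0.288, -3.128, 0.0]
contact_force: [1.0, -0.2, 0.0]
opening: -0.0003
grip_force: 0.0
```

Emit:
carry_out(rows=[[0,0,0,0,0,0,1],[0,0,0,0,0,0,1],[0,0,0,0,0,0,1]])

```text
t: 80.2
tool_pos: [0.4573, -0.1948, 0.2314]
tool_rot: [-0.283, -3.128, -0.001]
contact_force: [-0.1, 0.7, -0.0]
opening: 0.0001
grip_force: 0.0
```

```bash
python3 - <<'E'
from h import *
st();s=im("side"); cv2.imwrite("pics/s14.png",cv2.resize(s["img"][100:400,100:450],(700,600),interpolation=cv2.INTER_CUBIC))
E
```

```text
t 80.2 p [ 0.4573 -0.1948  0.2314] xdeg 169.66 tilt [-0.0005  0.0007] q [-0.55 -0.26  1.9   0.    1.5  -1.94] F [-0.1  0.7 -0. ] op 0.0001 g 0.0
```

View pics/s14.png

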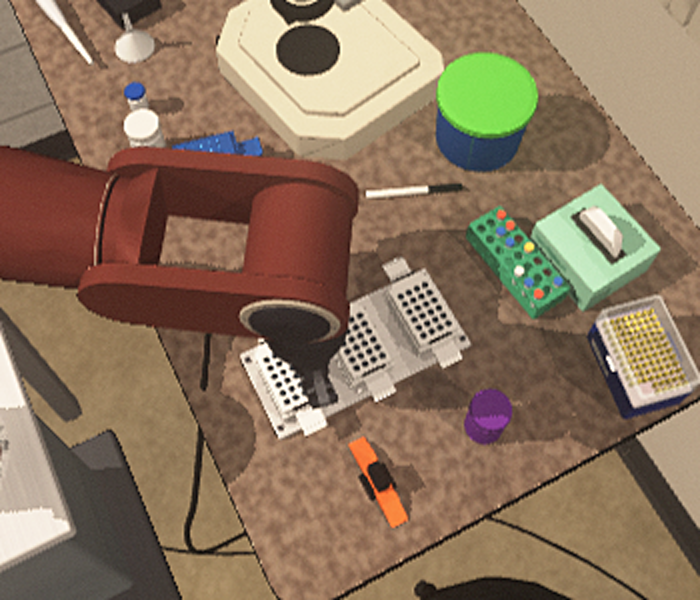

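The last picture shows all three blocks open. The jar stands at (142,130), the stack is partly hidden behind the arm at (220,145), the wedge lies flat at (378,480), and the tube rack is undisturbed. With the stack top below 52 mm (50 mm if seated, 55 mm if not), I'm handing the job in.

```bash
python3 -c "
from station import finish_job
print(finish_job())"
```

```text
the job is handed in; nothing more can be done
None
```

The job is handed in with no verdict returned: the jar stands clear of the rack, covers 1 and 2 were prised off and seated on the spare cover (finger touches confirm the height), and the wedge lies flat on the bench; block 3 had no cover, and the spare was knocked about 3 cm during the run, so I stacked at its new position.

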